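# Weed out the rocking topping tin

## Robot

A 6-joint arm with a two-finger parallel gripper is mounted at the origin on the work surface. World frame = base frame: x ahead of the robot, y to its left, z up, the work surface at z = 0. Lengths are in m, angles in rad, forces in N, time in s.
With the tool pointing down it reaches from about 0.25 to 0.775 m from the base axis. Payload 4 kg.
Tool frame: the origin (TCP) lies between the finger pads; the fingertips stand 11 mm ahead of it and the grasp point (between the pads) lies 8 mm behind it; z points along the fingers, y is the direction in which the jaws open and shut (so a half turn about z gives the same grasp; the last joint's range is limited). The gripper opens to 94 mm and grips with 3 to 60 N. Pads are 16 mm wide; open, the fingers measure 119 mm over their backs; the gripper's body (75 mm by 177 mm) begins 78 mm behind the grasp point.
Start: joints at [1.138, 0.087, 1.371, -0, 1.684, -0.103], TCP at [0.178, 0.52, 0.19] pointing down, gripper open.
Joint ranges: [-3.1, 3.1], [-0.76, 2.03], [0.27, 2.55], [-1.08, 4.22], [0.17, 2.65], [-2.57, 2.57]. Speed limits (rad/s): [2.79, 2.79, 3.14, 3.14, 3.14, 3.14].

## Interface

Orientations are given as [roll, pitch, yaw] about the fixed x, y, z axes, in that order (R = Rz(yaw) Ry(pitch) Rx(roll)).
In Python, from bench import get_obs, cams, ticket gives the robot as it stands. The module is installed in compiled form; this text tells all that it offers.
- The arm moves only by the shell command python3 -m crank 'ROWS'. ROWS is JSON, a list of rows, each an object of numbers: "tx", "ty", "tz": the shift along the tool's x, y, z in cm; "twist": the turn about the tool's z in degrees; "grip": the opening, from 0 (shut) to 1 (fully open). In form: [{"tx": .., "ty": .., "tz": .., "twist": .., "grip": ..}, ...]. A call has 1 to 12 rows; each row shifts and turns the commanded pose from where the row before left it, along the tool's axes as they then stand; what a row does not reach is not made up. A row lasts 1/8 s, in which the tool goes at most 62.5 mm and 10.7 degrees, less where a joint would pass 70% of its speed; a pose out of reach is approached as far as the arm can. A call is refused whole if a number of a shift passes 6.25 or a number of a turn 10.7, either way. A call with a gripper value outside its range is refused whole. The fingers move at their own pace and stop on an object; the grip force is fixed at half the most. Time passes only in rows, so rows that do not move let the fingers close. It gives the time, the measured TCP pose, the force and the opening at its end, in the units of the state.
- get_obs(): the state, without advancing time (a new reading comes with each control period).
- cams.snapshot(name): name is "scene" or "top"; returns a dict with "frame" (420x560x3 uint8, red, green, blue), "intrinsics" (3x3 intrinsics, pixels), "R" (3x3) and "t" (3): a world point X has camera coordinates R X + t. Camera axes: x right, y down, z forward; pixel columns grow to the right and rows downward; lengths in m; the calibration is good to about 2 mm. A picture is of the moment at which its call begins. There is no depth.
- ticket.close_job(): hands the job in, once; it reports no verdict.
Trained networks look in a picture, given as the dict that the camera call returned (one of the last four; its "shot" number tells which), for a name from the list of things; names that differ only in an ending like _2 or _b are one class to them, and where a whole thing is asked for, a point or a joint stands for the part that bears it (a point fixed in the world has none). Each returns a list of dicts, best first, with "conf" (0 to 1); they miss things now and then, are a little off and sometimes report something else, mostly with a low value. They report only what shows in the picture. A call takes as long as a camera call. They do not tell look-alikes from the thing itself.
- cams.outline_of(picture, query): "region" (420x560 bool, what is visible of it) and "centre" ([column, row] in pixels, amid what is visible of it).
The state is a dict: "time": time; "joint_positions": joint angles; "qvel": joint speeds; "joint_torque": joint torques, N m; "tool_pos": TCP position; "ee_rot": TCP orientation; "wrist_force": force on the tool from outside, world axes, zero at the start; "wrist_torque": the same for the moment, N m; "width": finger opening in m.
Only numpy, scipy, OpenCV 4.12 (cv2) and the standard library are available. Lean on these libraries where they do the work, as an engineer would, in place of code of your own. Each camera call takes 0.05 s, during which the arm holds its last target.

## Task

One of the three steel topping tins on the counter has a bulged base and rocks when you press down on the rim at one of its short ends; the other two stand steady. Press the tins where they stand to find the one that rocks, set it down upright in the open drawer without dropping it, and push the drawer fully shut. Leave the two steady tins and everything else on the counter where they are.

Things in the scene. Friction and masses are not known exactly. Their poses are not given: they have to be found in the camera images.
- tin_a_center (a point): Centre, half-way up, of an open oblong steel topping tin, 130 mm long (own x), 56 mm wide (own y), 42 mm high; z up. Flat upright sides, 3 mm walls, about 0.2 kg, empty. Rim 21 mm above this point; at the short ends it is flat, 8 mm wide, its middle 61 mm from the centre along x. Stands level when left alone. It may be the one with the bulged base or a steady one.
- tin_b_center (a point): Centre of a second tin, same size and axes as tin_a. Exactly one of the three has a bulged base (neither name nor place tells which): pressing with 1 to 2 N on the middle of either short end's rim makes that end dip about 7 mm (tilt 0.16 rad) till it touches the counter; let go, it comes level again. A steady tin does not give. Pressing a long side tells nothing.
- tin_c_center (a point): Centre of a third tin, same size and axes as tin_a; it too may be the one with the bulged base or a steady one. From above all three look alike.
- drawer (a joint): How far the drawer of the low dark-wood countertop unit is open, in m: 0 is fully shut; it starts 0.165 to 0.185 m open and slides with about 1 N of friction (more when moved fast). The unit (280 mm deep, 240 mm wide, 110 mm high) is fixed to the counter.
- drawer_handle (a point): Middle of the drawer's handle, a level steel bar along y, 11 mm thick, 120 mm long, 72 mm above the counter, 35 mm in front of the front panel; moves with the drawer. Its x points into the unit, the way it shuts; z up. The drawer's inner floor (198 mm wide) lies 50 mm below this point, from x = 56 mm back; with the drawer open by q it is uncovered to x = 0.05 m + q. Walls stand 66 mm above it.
- ramekin_center (a point): Centre of a white ceramic bowl, 80 mm wide and 45 mm high, standing among the tins; a bystander, to be left where it stands
- spoon: Steel spoon with a wooden handle lying on the counter, 170 mm long along its own x; a bystander, to be left where it stands
- jar_1_center (a point): Centre (80 mm above the counter) of a lidded glass jar of wafers, 110 mm wide, 160 mm high; a bystander, to be left where it stands. Two more such jars and a napkin box stand farther back and cannot be moved.
There are look-alikes about, which are no part of the job. What is shaped like the part that bears tin_b_center but blue or green is not meant.

How it is judged:
By the outcome, as a careful person would: the job done as asked, in the order asked, and still so for the second after the job is handed in, with the robot touching nothing.
It also fails if it takes over 61 s, if anything falls off the work surface, if the arm or the gripper's body presses on something with over 40 N, if the wrist force passes 120 N, or if a joint passes its speed limit or range.

## Working session

There is one attempt and no reset: what is moved stays moved. The work goes in short steps, Python scripts to look and compute and a shell command to move; the robot and the scene stay as the last step left them, time stands still between calls to the robot, and variables do not carry over. Pictures are saved under pics/ and viewed, and the job is handed in when it is done.

```bash
mkdir -p pics && ls
python3 - <<'E'
from bench import get_obs, cams
import cv2, numpy as np
o=get_obs()
print({k:np.round(v,3).tolist() for k,v in o.items()})
for n in ["scene","top"]:
    s=cams.snapshot(n); cv2.imwrite(f"pics/{n}0.png",s["frame"][:,:,::-1])
    print(n,s["intrinsics"],s["R"],s["t"],s["shot"])
E
```

```text
pics
{'time': 0.0, 'joint_positions': [1.138, 0.088, 1.372, -0.0, 1.684, -0.103], 'qvel': [0.002, -0.0, 0.001, -0.001, -0.001, 0.001], 'joint_torque': [0.0, -34.017, -30.243, 0.072, 0.033, -0.0], 'tool_pos': [0.178, 0.52, 0.189], 'ee_rot': [-3.139, -0.0, 2.812], 'wrist_force': [-0.012, -0.093, -0.319], 'wrist_torque': [-0.015, 0.043, 0.01], 'width': 0.094}
scene [[402.82494101   0.         277.11359802]
 [  0.         402.82494101 216.47929299]
 [  0.           0.           1.        ]] [[ 0.63330501  0.7738551  -0.00854713]
 [ 0.49326733 -0.41213941 -0.76604729]
 [-0.59633221  0.48092556 -0.64272739]] [-0.40025028 -0.18806374  1.17928773] 1
top [[444.89505436   0.         278.39162881]
 [  0.         444.89505436 215.28583352]
 [  0.           0.           1.        ]] [[ 2.72499236e-02 -9.99628560e-01  4.28378160e-04]
 [-9.96486381e-01 -2.71982146e-02 -7.92158372e-02]
 [ 7.91980644e-02  1.73175251e-03 -9.96857396e-01]] [0.05325881 0.56406051 0.98733243] 2
```

View pics/scene0.png

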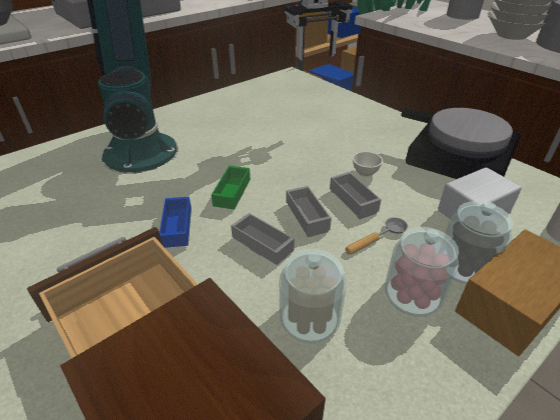

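View pics/top0.png

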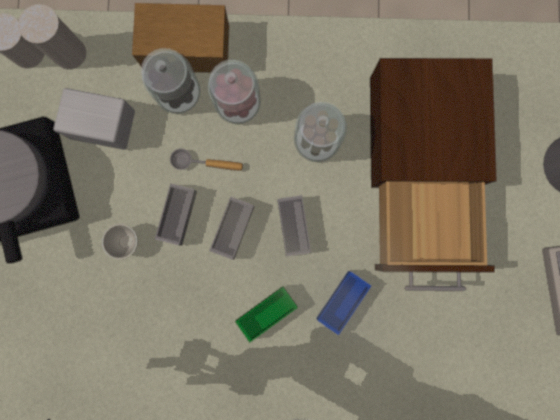

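```bash
cat > h.py <<'E'
import numpy as np, cv2
from scipy.optimize import minimize
def proj(s,X):
    c=np.asarray(X)@np.asarray(s["R"]).T+s["t"]; p=c@np.asarray(s["intrinsics"]).T
    return p[:,:2]/p[:,2:]
def back(s,uv,z):
    d=np.linalg.inv(s["intrinsics"])@np.array([uv[0],uv[1],1.0]); R=np.asarray(s["R"])
    o=-R.T@s["t"]; d=R.T@d; k=(z-o[2])/d[2]; return o+k*d
def box(x,y,yaw,L=.13,W=.056,z0=0,z1=.042):
    c,s=np.cos(yaw),np.sin(yaw)
    return np.array([[x+c*a-s*b,y+s*a+c*b,z] for a in(-L/2,L/2) for b in(-W/2,W/2) for z in(z0,z1)])
def sil(s,pts):
    m=np.zeros((420*4,560*4),np.uint8)
    h=cv2.convexHull(((proj(s,pts)+.5)*4).astype(np.float32)).astype(np.int32)
    cv2.fillConvexPoly(m,h,1); return cv2.resize(m.astype(np.float32),(560,420),interpolation=cv2.INTER_AREA)
def fit(shots,masks,x0):
    def f(p):
        e=0
        for s,m in zip(shots,masks):
            q=sil(s,box(*p)); e+=1-np.minimum(q,m).sum()/np.maximum(q,m).sum()
        return e/len(shots)
    best=None
    for dy in (0,.3,-.3):
        r=minimize(f,[x0[0],x0[1],x0[2]+dy],method="Nelder-Mead",options=dict(initial_simplex=np.array([[x0[0],x0[1],x0[2]+dy],[x0[0]+.01,x0[1],x0[2]+dy],[x0[0],x0[1]+.01,x0[2]+dy],[x0[0],x0[1],x0[2]+dy+.1]]),xatol=1e-4,fatol=1e-5))
        if best is None or r.fun<best.fun: best=r
    return best
E
python3 - <<'E'
from bench import cams
from h import *
T=cams.snapshot("top");S=cams.snapshot("scene")
res={}
for n,s in (("top",T),("scene",S)):
    for q in ["tin_a_center","drawer_handle","drawer","ramekin_center","spoon","jar_1_center"]:
        L=cams.outline_of(s,q); res[n,q]=L
        print(n,q,[(round(d["conf"],2),np.round(d["centre"]).tolist(),int(d["region"].sum())) for d in L])
tops=[d for d in res["top","tin_a_center"]]
for d in tops:
    m=d["region"].astype(np.float32)
    c=back(T,d["centre"],.03); 
    ys,xs=np.nonzero(d["region"]); P=np.array([back(T,(u,v),.03)[:2] for u,v in zip(xs,ys)],np.float32)
    (cx,cy),(w,h),a=cv2.minAreaRect(P); yaw=np.deg2rad(a if w>h else a+90)
    # scene match
    ps=proj(S,np.array([[cx,cy,.021]]))[0]
    sc=[e for e in res["scene","tin_a_center"] if np.hypot(*(np.array(e["centre"])-ps))<15]
    r=fit([T],[m],(cx,cy,yaw)); print(np.round(d["centre"]),"top fit",r.x.round(4),round(r.fun,3))
    if sc:
        r=fit([S],[sc[0]["region"].astype(np.float32)],r.x);print("  scene",r.x.round(4),round(r.fun,3))
        r=fit([T,S],[m,sc[0]["region"].astype(np.float32)],r.x);print("  both",r.x.round(4),round(r.fun,3))
for n,s in (("top",T),("scene",S)):
    if res[n,"drawer_handle"]: print(n,"handle",back(s,res[n,"drawer_handle"][0]["centre"],.072))
    for q,z in (("ramekin_center",.0225),("jar_1_center",.08),("spoon",.01)):
        for d in res[n,q]: print(n,q,round(d["conf"],2),back(s,d["centre"],z).round(3))
E
```

```text
top tin_a_center [(0.81, [174.0, 214.0], 1642)]
top drawer_handle [(0.79, [429.0, 228.0], 10372)]
top drawer [(0.93, [432.0, 231.0], 10204)]
top ramekin_center [(0.55, [117.0, 244.0], 1040), (0.51, [234.0, 228.0], 1545)]
top spoon [(0.56, [189.0, 162.0], 682), (0.56, [321.0, 133.0], 2587)]
top jar_1_center [(0.92, [320.0, 134.0], 2402), (0.74, [293.0, 228.0], 1455)]
scene tin_a_center [(0.81, [355.0, 195.0], 1445), (0.47, [306.0, 210.0], 1428), (0.31, [108.0, 290.0], 11245)]
scene drawer_handle [(0.61, [108.0, 291.0], 11313)]
scene drawer [(0.93, [110.0, 286.0], 11132)]
scene ramekin_center [(0.92, [365.0, 162.0], 596)]
scene spoon [(0.85, [376.0, 235.0], 699)]
scene jar_1_center [(0.94, [311.0, 296.0], 5406)]
[174. 214.] top fit [0.5579 0.3016 2.9112] 0.055
  scene [0.5577 0.3041 2.9583] 0.053
  both [0.5576 0.3027 2.9302] 0.062
top handle [ 0.5387805  -0.25657387  0.072     ]
top ramekin_center 0.55 [0.488 0.43  0.022]
top ramekin_center 0.51 [0.531 0.169 0.022]
top jar_1_center 0.92 [ 0.738 -0.017  0.08 ]
top jar_1_center 0.74 [0.531 0.036 0.08 ]
top spoon 0.56 [0.681 0.279 0.01 ]
top spoon 0.56 [ 0.758 -0.025  0.01 ]
scene handle [ 0.51710055 -0.27942224  0.072     ]
scene ramekin_center 0.92 [0.479 0.434 0.022]
scene jar_1_center 0.94 [ 0.752 -0.024  0.08 ]
scene spoon 0.85 [0.68  0.242 0.01 ]
```

Run:
```python
from bench import cams
from h import *
T=cams.snapshot("top");S=cams.snapshot("scene")
out=[]
for q in ["tin_a_center","ramekin_center","jar_1_center"]:
    out+= cams.outline_of(T,q)
so=[]
for q in ["tin_a_center","tin_b_center"]: so+=cams.outline_of(S,q)
fits=[]
for tgt in [(177,215),(233,228),(294,226)]:
    c=[d for d in out if np.hypot(*(np.array(d["centre"])-tgt))<8]
    x,y,_=back(T,tgt,.03); ms=[];sh=[]
    if c: ms.append(c[0]["region"].astype(np.float32));sh.append(T)
    ps=proj(S,np.array([[x,y,.021]]))[0]
    sc=[e for e in so if np.hypot(*(np.array(e["centre"])-ps))<15]
    if sc: ms.append(sc[0]["region"].astype(np.float32));sh.append(S)
    r=None
    for yaw in (0,-.35,-.7,.35):
        if not sh: break
        rr=fit(sh,ms,(x,y,yaw)); r=rr if r is None or rr.fun<r.fun else r
    print(tgt,len(c),len(sc),r and (r.x.round(4),round(r.fun,3)))
    fits.append(r.x if r is not None else (x,y,0))
np.save("fits.npy",np.array(fits))
def ov(s,name,x0,x1,y0,y1,k):
    im=cv2.resize(s["frame"][y0:y1,x0:x1,::-1],None,fx=k,fy=k,interpolation=cv2.INTER_CUBIC)
    for i,p in enumerate(fits):
        b=box(*p); 
        for z in (1,0):
            q=b[[z,2+z,6+z,4+z]]; uv=(proj(s,q)-[x0,y0]+.5)*k
            cv2.polylines(im,[uv.astype(np.int32)],True,(0,255,255) if z else (255,0,255),1)
    hx=back(T,(436,288),.072)
    print("handle",hx)
    for y in (-.06,0,.06):
        uv=(proj(s,np.array([[hx[0],hx[1]+y,.072]]))-[x0,y0]+.5)*k; cv2.circle(im,tuple(int(v) for v in uv[0]),3,(0,0,255),1)
    cv2.imwrite(f"pics/{name}.png",im)
ov(T,"ovT",140,320,170,270,4)
ov(T,"ovTd",360,510,160,310,4)
ov(S,"ovS",220,400,150,270,4)
ov(S,"ovSd",20,220,200,350,4)
```

```text
(177, 215) 1 1 (array([ 0.5578,  0.3017, -0.238 ]), np.float64(0.067))
(233, 228) 0 0 None
(294, 226) 0 1 (array([0.5354, 0.0372, 0.1779]), np.float64(0.08))
handle [ 0.41228518 -0.2713228   0.072     ]
handle [ 0.41228518 -0.2713228   0.072     ]
handle [ 0.41228518 -0.2713228   0.072     ]
handle [ 0.41228518 -0.2713228   0.072     ]
```

```bash
python3 -c "
import cv2
a=cv2.imread('pics/ovT.png');print(a.shape)"
```

```text
(400, 720, 3)
```

View pics/ovT.png

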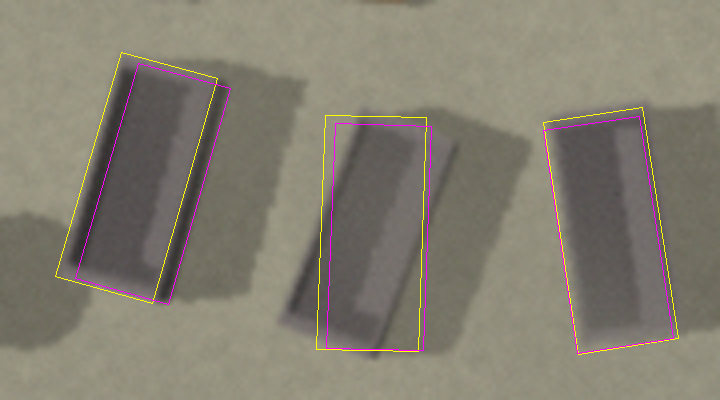

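View pics/ovS.png

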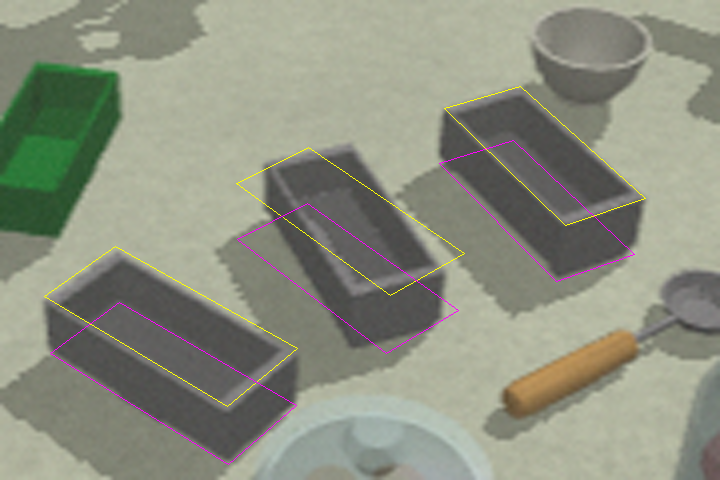

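View pics/ovTd.png

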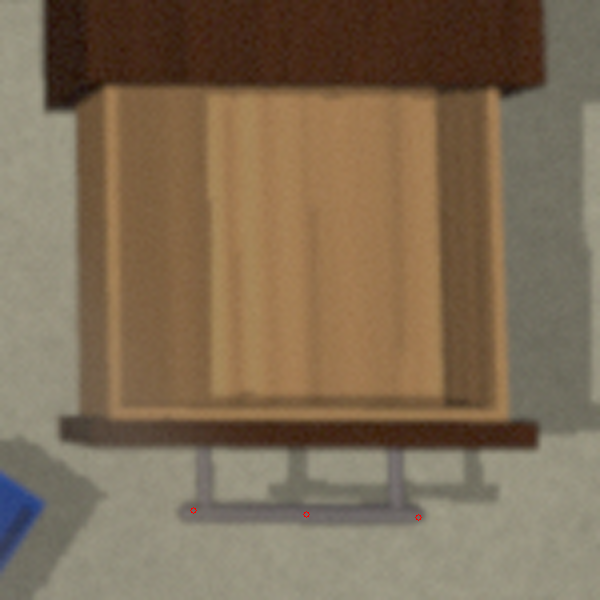

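View pics/ovSd.png

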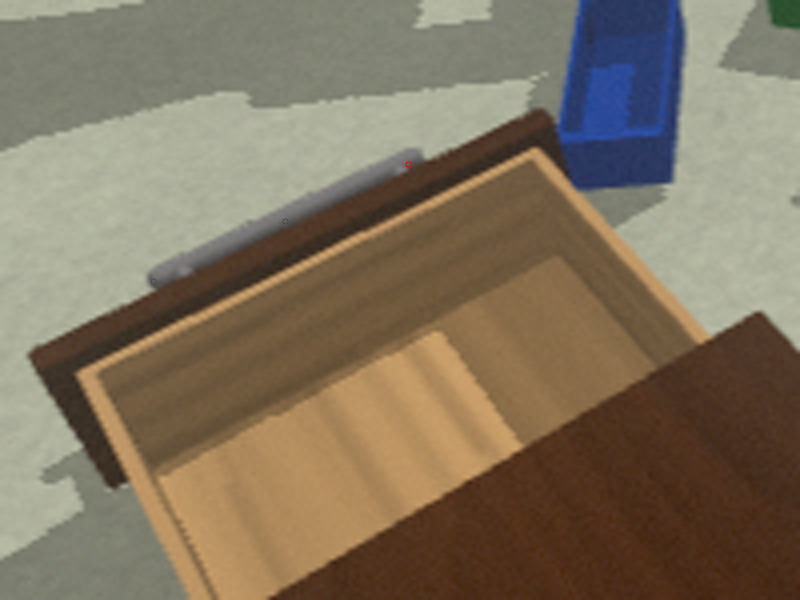

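```bash
cat >> h.py <<'E'
def plan(xy,z,yaw,o):
    """rows-total to go to TCP xy,z,yaw from obs o (tool down), yaw mod pi nearest"""
    p=o["tool_pos"]; y0=o["ee_rot"][2]; dx,dy=np.array(xy)-p[:2]
    d=(yaw-y0+np.pi/2)%np.pi-np.pi/2 if yaw is not None else 0
    return dict(tx=round(100*(np.cos(y0)*dx+np.sin(y0)*dy),2),ty=round(100*(np.sin(y0)*dx-np.cos(y0)*dy),2),tz=round(-100*(z-p[2]),2),twist=round(-np.degrees(d),1))
E
python3 - <<'E'
from bench import cams,get_obs
from h import *
from scipy.optimize import least_squares
T=cams.snapshot("top");S=cams.snapshot("scene")
t=lambda L:np.array(L)/4.+[140,170]-.5
s=lambda L:np.array(L)/4.+[220,150]-.5
# order: far-left(+x,+y), far-right(+x,-y), near-right, near-left  in top image
D={"left":(t([(122,55),(217,78),(155,302),(57,275)]),s([(643,197),(568,222),(443,108),(522,88)])),
"mid":(t([(360,108),(457,143),(375,357),(280,322)]),s([(444,268),(352,293),(265,163),(352,147)])),
"right":(t([(547,122),(642,108),(677,335),(579,352)]),s([(297,348),(228,405),(45,295),(120,250)]))}
loc=np.array([[.065,.028],[.065,-.028],[-.065,-.028],[-.065,.028]])
R={}
for k,(a,b) in D.items():
    # scene corner order: match +x/+y by nearest automatically
    def P(p):
        c,q=np.cos(p[2]),np.sin(p[2]); return np.c_[loc@np.array([[c,q],[-q,c]])+p[:2],np.full(4,.042)]
    x0=back(T,a.mean(0),.042)[:2]
    r=least_squares(lambda p:(proj(T,P(p))-a).ravel(),[*x0,0])
    q=proj(S,P(r.x)); bb=np.array([b[np.argmin(np.hypot(*(b-w).T))] for w in q])
    r2=least_squares(lambda p:np.r_[(proj(T,P(p))-a).ravel(),(proj(S,P(p))-bb).ravel()],r.x)
    print(k,r.x.round(4),r2.x.round(4),abs(r2.fun).max().round(2)); R[k]=r2.x
    c,q=np.cos(r2.x[2]),np.sin(r2.x[2])
    print("  near end",(r2.x[:2]-.061*np.array([c,q])).round(4),"far end",(r2.x[:2]+.061*np.array([c,q])).round(4), "yaw",r2.x[2].round(3))
np.savez("tins.npz",**R)
o=get_obs()
x,y,w=R["left"]
print(plan((x-.061*np.cos(w),y-.061*np.sin(w)),.06,w,o))
E
```

```text
left [ 0.558   0.301  -0.2318] [ 0.5578  0.3014 -0.2326] 0.91
  near end [0.4985 0.3155] far end [0.6172 0.2874] yaw -0.233
mid [ 0.5308  0.1718 -0.3259] [ 0.5304  0.1724 -0.3293] 1.31
  near end [0.4727 0.1921] far end [0.5882 0.1526] yaw -0.329
right [0.5364 0.037  0.1728] [0.5361 0.0373 0.1716] 0.85
  near end [0.476  0.0269] far end [0.5963 0.0477] yaw 0.172
{'tx': np.float64(-36.94), 'ty': np.float64(-9.01), 'tz': np.float64(12.98), 'twist': np.float64(-5.6)}
```

```bash
python3 -m crank '[{"tx":0,"ty":0,"tz":0,"twist":-5.6,"grip":0},{"tx":0,"ty":0,"tz":0,"twist":0,"grip":0}]'
python3 - <<'E'
from bench import get_obs
from h import *
o=get_obs(); R=np.load("tins.npz"); print(o["tool_pos"],o["ee_rot"],o["width"])
x,y,w=R["left"]
print(plan((x-.061*np.cos(w),y-.061*np.sin(w)),.06,w,o))
E
```

```text
time: 1.5
tool_pos: [0.1781, 0.5204, 0.1898]
ee_rot: [3.141, 0.0, 2.908]
wrist_force: [-0.1, -0.4, -0.1]
width: 0.0777
[0.17813159 0.52036928 0.189814  ] [3.14148280e+00 1.59425238e-05 2.90839928e+00] 0.07772021628853247
{'tx': np.float64(-35.9), 'ty': np.float64(-12.53), 'tz': np.float64(12.98), 'twist': np.float64(-0.0)}
```

```bash
python3 -m crank '[{"tx":-3.6,"ty":-1.25,"tz":0,"twist":0,"grip":0},{"tx":-3.6,"ty":-1.25,"tz":0,"twist":0,"grip":0},{"tx":-3.6,"ty":-1.25,"tz":0,"twist":0,"grip":0},{"tx":-3.6,"ty":-1.25,"tz":0,"twist":0,"grip":0},{"tx":-3.6,"ty":-1.25,"tz":0,"twist":0,"grip":0},{"tx":-3.6,"ty":-1.25,"tz":0,"twist":0,"grip":0},{"tx":-3.6,"ty":-1.25,"tz":2,"twist":0,"grip":0},{"tx":-3.6,"ty":-1.25,"tz":3,"twist":0,"grip":0},{"tx":-3.6,"ty":-1.25,"tz":3,"twist":0,"grip":0},{"tx":-3.5,"ty":-1.25,"tz":3,"twist":0,"grip":0},{"tx":0,"ty":0,"tz":0,"twist":0,"grip":0}]'
python3 - <<'E'
from bench import get_obs,cams
from h import *
o=get_obs(); R=np.load("tins.npz"); print(o["width"])
x,y,w=R["left"]
print(plan((x-.061*np.cos(w),y-.061*np.sin(w)),.06,w,o))
S=cams.snapshot("scene"); cv2.imwrite("pics/p1.png",cv2.resize(S["frame"][80:280,230:430,::-1],None,fx=3,fy=3,interpolation=cv2.INTER_CUBIC))
E
```

```text
time: 2.88
tool_pos: [0.4985, 0.3136, 0.0761]
ee_rot: [-3.137, -0.005, 2.905]
wrist_force: [0.0, 0.2, 0.3]
width: 0.0005
0.0005001394443410194
{'tx': np.float64(0.04), 'ty': np.float64(0.18), 'tz': np.float64(1.61), 'twist': np.float64(-0.3)}
```

View pics/p1.png

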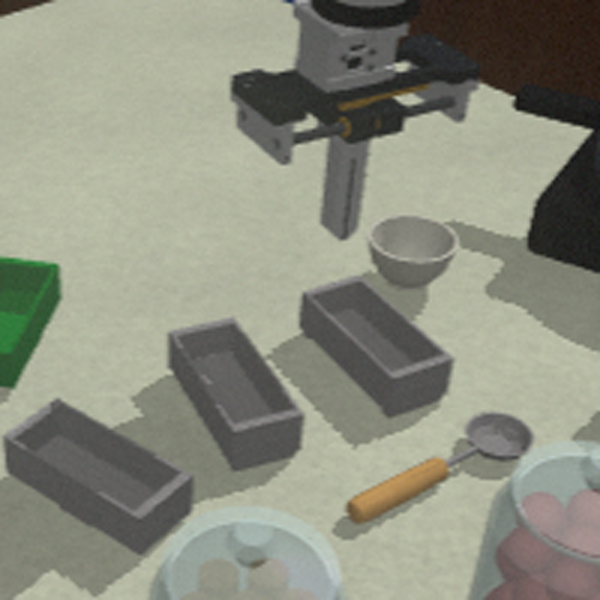

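```bash
python3 - <<'E'
from bench import get_obs,cams
from h import *
o=get_obs(); S=cams.snapshot("scene"); print(o["time"],o["tool_pos"],o["ee_rot"])
p=np.array(o["tool_pos"]); 
R=np.load("tins.npz");x,y,w=R["left"]
q=np.array([p,p-[0,0,.011],[x-.061*np.cos(w),y-.061*np.sin(w),.042]])
print((proj(S,q)-[230,80])*3)
E
python3 -m crank '[{"tx":0,"ty":0,"tz":0,"twist":0,"grip":0}]'
```

```text
2.925 [0.49836972 0.31522205 0.07826523] [-3.13985608e+00 -3.00262976e-03  2.90632959e+00]
[[336.2878903  247.09620869]
 [335.01105065 258.53635291]
 [332.45167671 284.14395099]]
time: 3.1
tool_pos: [0.4988, 0.3174, 0.0815]
ee_rot: [3.139, 0.002, 2.91]
wrist_force: [0.2, -0.4, -0.1]
width: 0.0003
```

```bash
python3 -m crank '[{"tx":0,"ty":0,"tz":0,"twist":0,"grip":0},{"tx":0,"ty":0,"tz":0,"twist":0,"grip":0},{"tx":0,"ty":0,"tz":0,"twist":0,"grip":0}]'
python3 - <<'E'
from bench import get_obs,cams
from h import *
o=get_obs(); R=np.load("tins.npz"); print(o["tool_pos"])
x,y,w=R["left"]
print(plan((x-.061*np.cos(w),y-.061*np.sin(w)),.058,w,o))
S=cams.snapshot("scene"); im=cv2.resize(S["frame"][80:280,230:430,::-1],None,fx=3,fy=3,interpolation=cv2.INTER_CUBIC)
for z in (-.011,):
    u=(proj(S,np.array([o["tool_pos"]+np.array([0,0,z])]))[0]-[230,80]+.5)*3; cv2.circle(im,tuple(u.astype(int)),3,(0,0,255),1)
cv2.imwrite("pics/p2.png",im)
E
```

```text
time: 3.48
tool_pos: [0.4986, 0.3165, 0.0802]
ee_rot: [3.141, 0.0, 2.91]
wrist_force: [0.2, -0.3, -0.5]
width: 0.0004
[0.49861197 0.31649584 0.08016978]
{'tx': np.float64(-0.01), 'ty': np.float64(-0.1), 'tz': np.float64(2.22), 'twist': np.float64(0.1)}
```

View pics/p2.png

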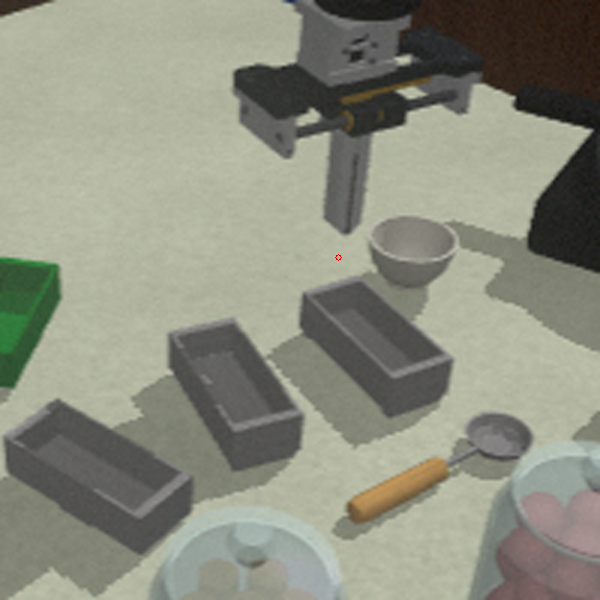

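Run:
```python
from bench import get_obs,cams
from h import *
o=get_obs(); R=np.load("tins.npz"); print(o["tool_pos"])
S=cams.snapshot("top"); im=cv2.resize(S["frame"][130:330,80:340,::-1],None,fx=3,fy=3,interpolation=cv2.INTER_CUBIC)
for z in (-.011,.05):
    u=(proj(S,np.array([o["tool_pos"]+np.array([0,0,z])]))[0]-[80,130]+.5)*3; cv2.circle(im,tuple(u.astype(int)),3,(0,0,255),1)
cv2.imwrite("pics/p3.png",im)
```

```text
[0.49863216 0.31638498 0.08002548]
```

View pics/p3.png

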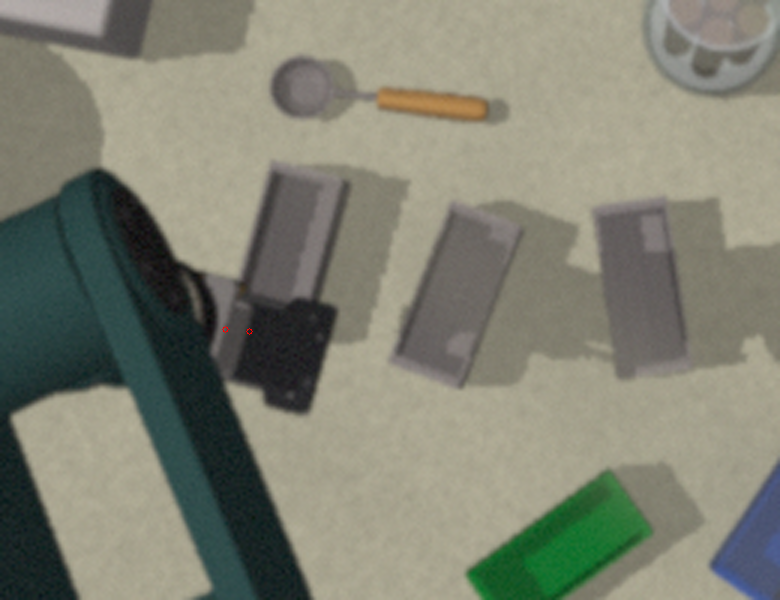

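Run:
```python
from bench import get_obs,cams
from h import *
o=get_obs()
p=o["tool_pos"];yaw=o["ee_rot"][2]
ims={"top":(80,130,260,200),"scene":(230,40,260,200)}
for n,(a,b,w,h) in ims.items():
    S=cams.snapshot(n)
    im=cv2.resize(S["frame"][b:b+h,a:a+w,::-1],None,fx=3,fy=3,interpolation=cv2.INTER_CUBIC)
    for dz,col in ((0,(0,0,255)),(.03,(0,255,255))):
        P=box(p[0],p[1],yaw,L=.075,W=.177,z0=p[2]+.086+dz,z1=p[2]+.126+dz)
        F=box(p[0],p[1],yaw,L=.016,W=.025,z0=p[2]-.011+dz,z1=p[2]+.086+dz)
        for B in (P,F):
            uv=((proj(S,B)-[a,b]+.5)*3).astype(int)
            for i in range(8):
                for k in (1,2,4):
                    if not i&k: cv2.line(im,tuple(int(v) for v in uv[i]),tuple(int(v) for v in uv[i|k]),col,1)
    cv2.imwrite(f"pics/g_{n}.png",im)
```

```text
(no output)
```

View pics/g_top.png

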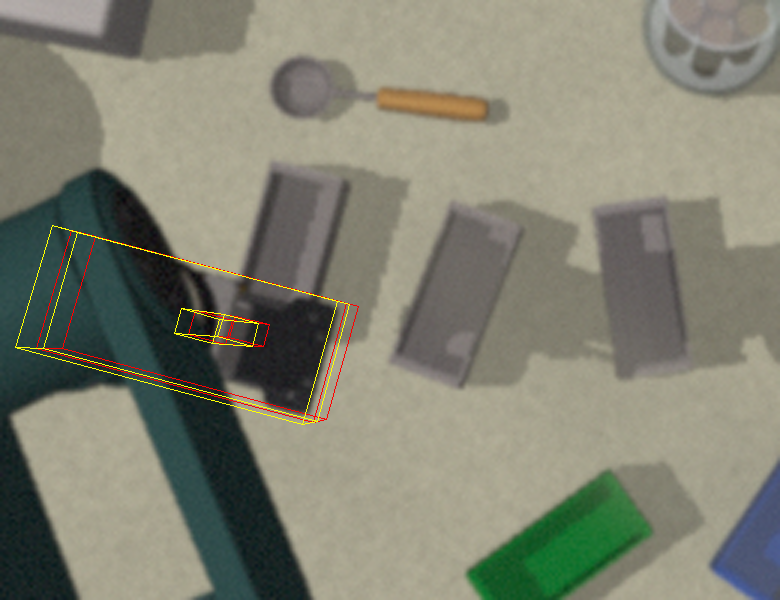

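View pics/g_scene.png

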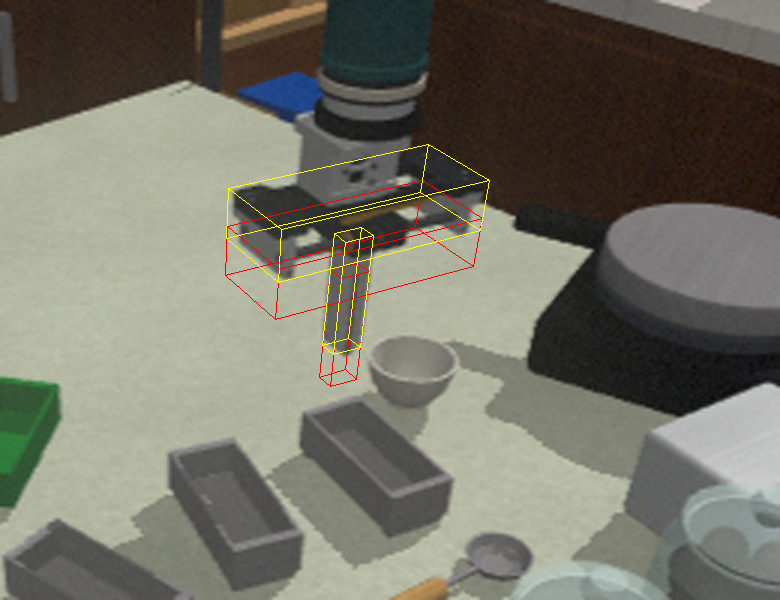

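```bash
python3 -m crank '[{"tx":0,"ty":-0.1,"tz":1.1,"twist":0,"grip":0},{"tx":0,"ty":0,"tz":1.1,"twist":0,"grip":0},{"tx":0,"ty":0,"tz":0,"twist":0,"grip":0},{"tx":0,"ty":0,"tz":0,"twist":0,"grip":0}]'
cat > g.py <<'E'
import sys
from bench import get_obs,cams
from h import *
def show(n,a,b,w,h,k,name,dz=.0,tin=None):
    o=get_obs();p=o["tool_pos"];yaw=o["ee_rot"][2]
    S=cams.snapshot(n)
    im=cv2.resize(S["frame"][b:b+h,a:a+w,::-1],None,fx=k,fy=k,interpolation=cv2.INTER_CUBIC)
    F=box(p[0],p[1],yaw,L=.016,W=.025,z0=p[2]-.011+dz,z1=p[2]+.086+dz)
    uv=((proj(S,F)-[a,b]+.5)*k).astype(int)
    for i in range(8):
        for q in (1,2,4):
            if not i&q: cv2.line(im,tuple(int(v) for v in uv[i]),tuple(int(v) for v in uv[i|q]),(0,255,255),1)
    cv2.imwrite(f"pics/{name}.png",im)
E
python3 -c "
from g import *
show('scene',260,90,160,120,5,'q1',.028)"
```

```text
time: 4.18
tool_pos: [0.4985, 0.3151, 0.0575]
ee_rot: [-3.141, -0.0, 2.909]
wrist_force: [-0.0, -0.3, 0.6]
width: 0.0006
```

View pics/q1.png

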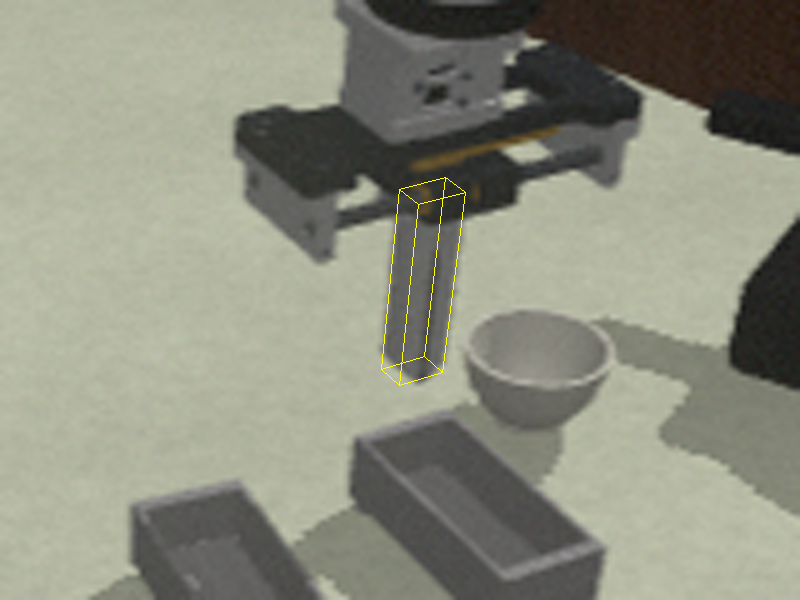

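```bash
python3 -m crank '[{"tx":0,"ty":0,"tz":0.5,"twist":0,"grip":0},{"tx":0,"ty":0,"tz":0.5,"twist":0,"grip":0},{"tx":0,"ty":0,"tz":0.5,"twist":0,"grip":0},{"tx":0,"ty":0,"tz":0,"twist":0,"grip":0},{"tx":0,"ty":0,"tz":0,"twist":0,"grip":0}]' 
python3 -c "
from g import *
show('scene',260,90,160,120,5,'q2',.028)"
```

```text
time: 4.85
tool_pos: [0.4986, 0.3152, 0.0428]
ee_rot: [3.141, 0.0, 2.91]
wrist_force: [-0.2, -0.2, 0.2]
width: 0.0005
```

View pics/q2.png

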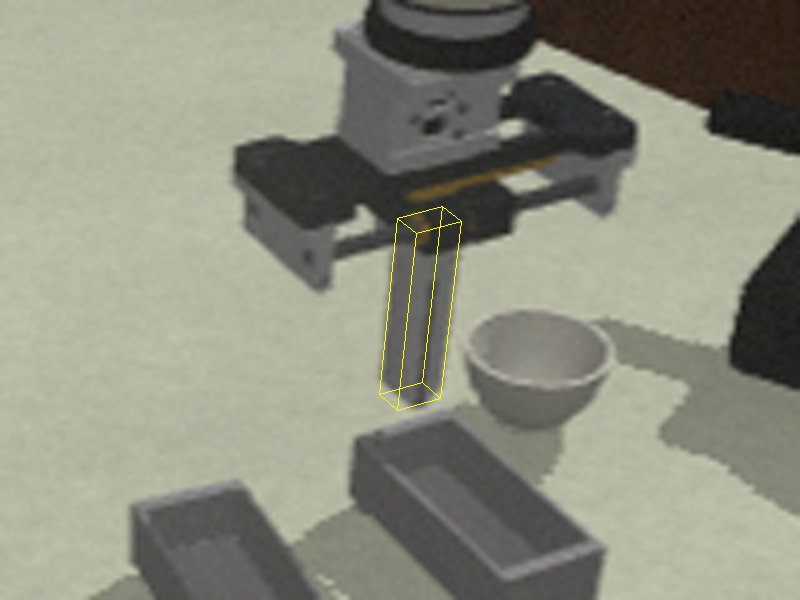

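```bash
python3 -m crank '[{"tx":0,"ty":0,"tz":0.5,"twist":0,"grip":0},{"tx":0,"ty":0,"tz":0.5,"twist":0,"grip":0},{"tx":0,"ty":0,"tz":0,"twist":0,"grip":0},{"tx":0,"ty":0,"tz":0,"twist":0,"grip":0}]' 
python3 -c "
from g import *
show('scene',260,90,160,120,5,'q3',.028)
show('top',80,130,160,120,5,'q3t',.028)"
```

```text
time: 5.4
tool_pos: [0.4985, 0.3152, 0.0327]
ee_rot: [-3.142, -0.0, 2.91]
wrist_force: [0.4, 0.1, 1.3]
width: 0.0008
```

View pics/q3.png

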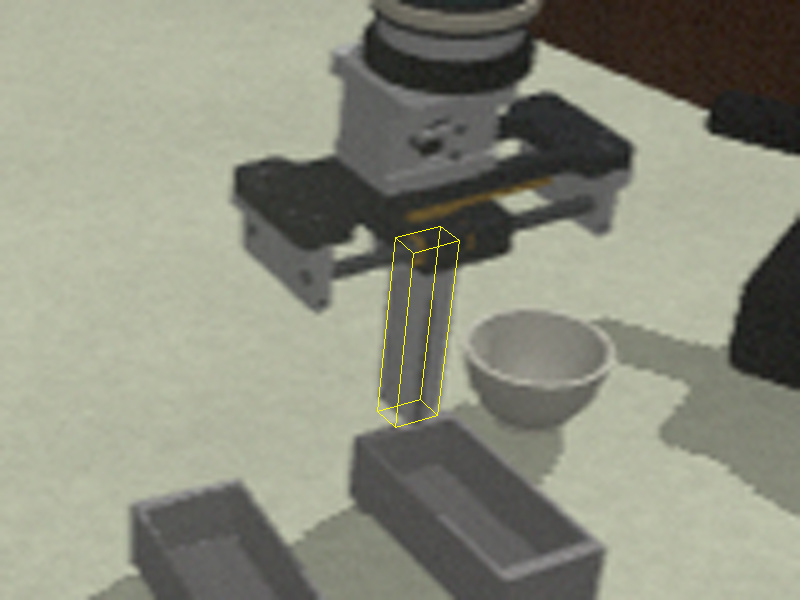

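View pics/q3t.png

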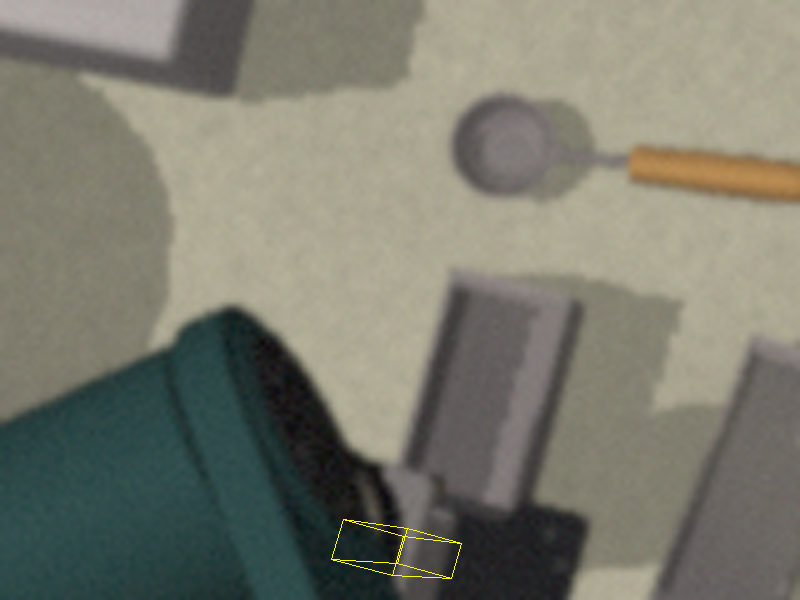

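```bash
python3 -m crank '[{"tx":0,"ty":0,"tz":0,"twist":0,"grip":0}]'; python3 -m crank '[{"tx":0,"ty":0,"tz":0.3,"twist":0,"grip":0},{"tx":0,"ty":0,"tz":0,"twist":0,"grip":0}]' ;python3 -m crank '[{"tx":0,"ty":0,"tz":0.3,"twist":0,"grip":0},{"tx":0,"ty":0,"tz":0,"twist":0,"grip":0}]' 
python3 -c "
from g import *
show('scene',260,90,160,120,5,'q4',.028)"
```

```text
time: 5.62
tool_pos: [0.4987, 0.3153, 0.033]
ee_rot: [3.141, 0.0, 2.91]
wrist_force: [-0.6, 1.2, 0.2]
width: 0.0001
time: 5.88
tool_pos: [0.4983, 0.315, 0.0294]
ee_rot: [-3.141, -0.001, 2.909]
wrist_force: [0.1, 0.4, -0.0]
width: 0.0005
time: 6.12
tool_pos: [0.4985, 0.3152, 0.0267]
ee_rot: [3.142, -0.0, 2.91]
wrist_force: [0.2, -0.1, 0.2]
width: 0.0005
```

View pics/q4.png

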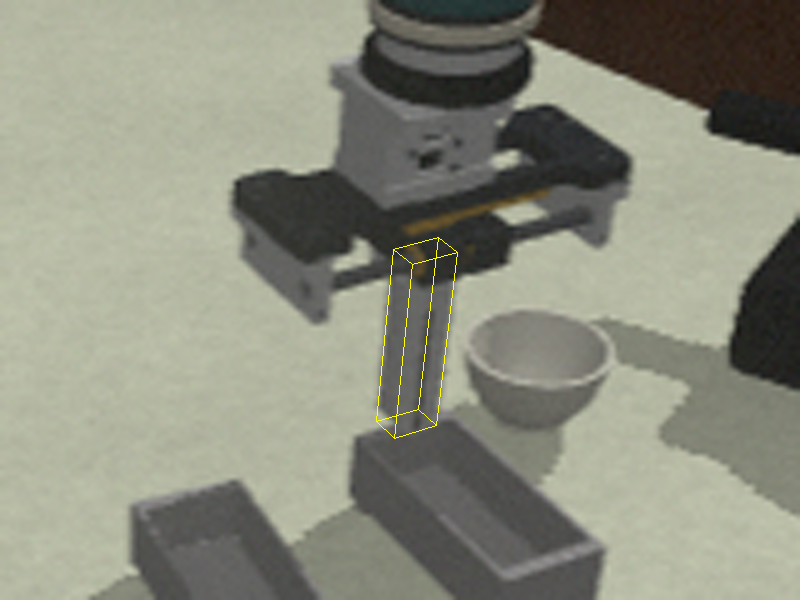

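```bash
for i in 1; do python3 -m crank '[{"tx":0,"ty":0,"tz":0.2,"twist":0,"grip":0},{"tx":0,"ty":0,"tz":0,"twist":0,"grip":0}]'; done
python3 -m crank '[{"tx":0,"ty":0,"tz":0.15,"twist":0,"grip":0},{"tx":0,"ty":0,"tz":0,"twist":0,"grip":0}]'
python3 -c "
from g import *
show('scene',260,90,160,120,5,'q5',.028)"
```

```text
time: 6.42
tool_pos: [0.4986, 0.3153, 0.0265]
ee_rot: [3.141, 0.0, 2.91]
wrist_force: [-2.6, -1.0, 6.3]
width: 0.0006
time: 6.68
tool_pos: [0.4987, 0.3153, 0.0264]
ee_rot: [3.141, 0.001, 2.91]
wrist_force: [-4.0, -1.9, 12.2]
width: 0.0002
```

View pics/q5.png

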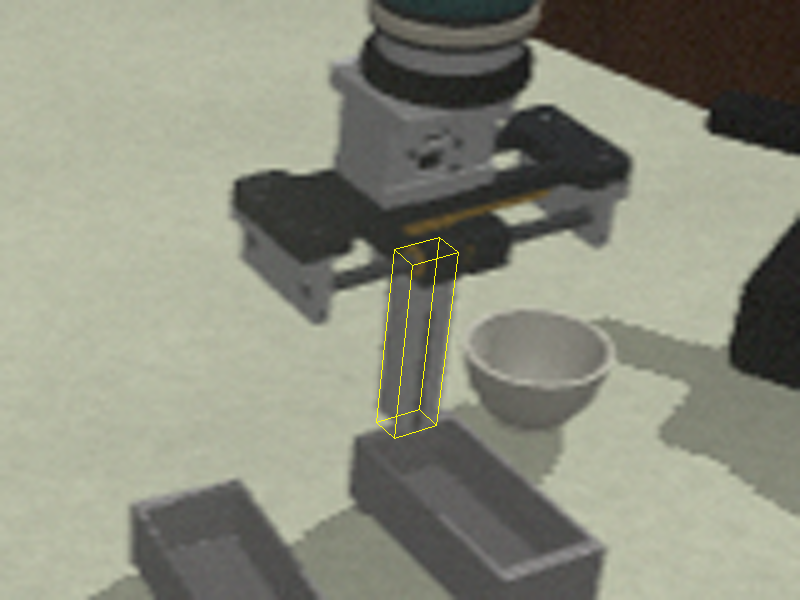

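```bash
python3 -m crank '[{"tx":0,"ty":0,"tz":-1.5,"twist":0,"grip":0},{"tx":0,"ty":0,"tz":-2,"twist":0,"grip":0},{"tx":0,"ty":0,"tz":0,"twist":5.5,"grip":0},{"tx":0,"ty":0,"tz":0,"twist":0,"grip":0},{"tx":0,"ty":0,"tz":0,"twist":0,"grip":0}]'
python3 - <<'E'
from bench import get_obs,cams
from h import *
o=get_obs(); R=np.load("tins.npz"); print(o["tool_pos"])
x,y,w=R["mid"]
print(plan((x-.061*np.cos(w),y-.061*np.sin(w)),.045,w,o))
E
```

```text
time: 7.35
tool_pos: [0.4984, 0.3151, 0.058]
ee_rot: [-3.141, -0.0, 2.815]
wrist_force: [0.2, -0.8, 0.1]
width: 0.0003
[0.49835102 0.31508531 0.05797039]
{'tx': np.float64(-1.52), 'ty': np.float64(-12.47), 'tz': np.float64(1.3), 'twist': np.float64(0.1)}
```

```bash
python3 -m crank '[{"tx":-0.5,"ty":-4.1,"tz":0,"twist":0,"grip":0},{"tx":-0.5,"ty":-4.2,"tz":0,"twist":0,"grip":0},{"tx":-0.5,"ty":-4.2,"tz":0,"twist":0,"grip":0},{"tx":0,"ty":0,"tz":1.3,"twist":0,"grip":0},{"tx":0,"ty":0,"tz":0.8,"twist":0,"grip":0},{"tx":0,"ty":0,"tz":0,"twist":0,"grip":0},{"tx":0,"ty":0,"tz":0,"twist":0,"grip":0}]'
python3 - <<'E'
from g import *
o=get_obs(); R=np.load("tins.npz"); print(o["tool_pos"])
x,y,w=R["mid"]
print(plan((x-.061*np.cos(w),y-.061*np.sin(w)),.0265,w,o))
show('scene',220,120,160,120,5,'m1',.0265)
E
```

```text
time: 8.22
tool_pos: [0.4726, 0.1929, 0.0372]
ee_rot: [3.141, -0.0, 2.815]
wrist_force: [0.2, -0.8, -0.6]
width: 0.0011
[0.47260596 0.19287202 0.03718245]
{'tx': np.float64(-0.03), 'ty': np.float64(-0.07), 'tz': np.float64(1.07), 'twist': np.float64(0.2)}
```

View pics/m1.png

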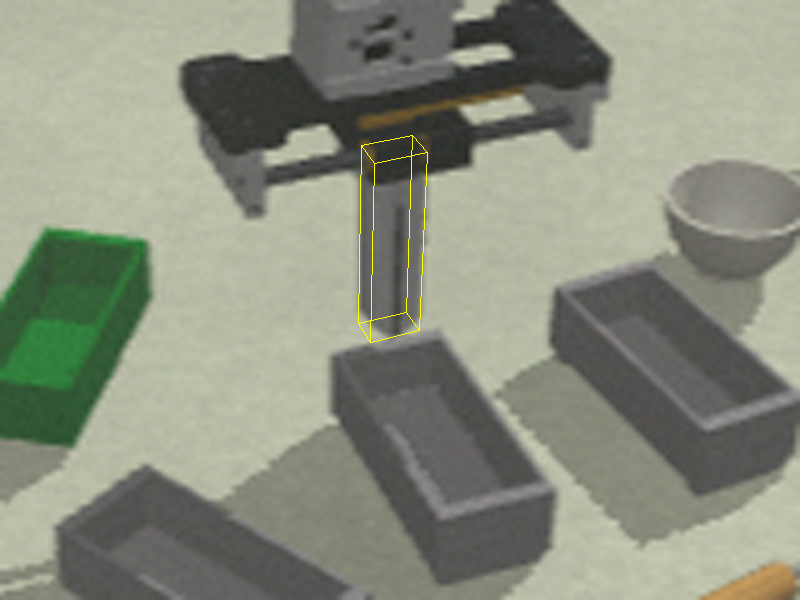

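```bash
python3 -m crank '[{"tx":0,"ty":0,"tz":0.4,"twist":0,"grip":0},{"tx":0,"ty":0,"tz":0.2,"twist":0,"grip":0},{"tx":0,"ty":0,"tz":0,"twist":0,"grip":0}]'
python3 -m crank '[{"tx":0,"ty":0,"tz":0.2,"twist":0,"grip":0},{"tx":0,"ty":0,"tz":0,"twist":0,"grip":0}]'
python3 -m crank '[{"tx":0,"ty":0,"tz":0.2,"twist":0,"grip":0},{"tx":0,"ty":0,"tz":0,"twist":0,"grip":0}]'
python3 -m crank '[{"tx":0,"ty":0,"tz":0.2,"twist":0,"grip":0},{"tx":0,"ty":0,"tz":0,"twist":0,"grip":0}]'
```

```text
time: 8.65
tool_pos: [0.4722, 0.192, 0.031]
ee_rot: [-3.141, -0.0, 2.814]
wrist_force: [-0.7, 0.6, 1.3]
width: 0.0006
time: 8.9
tool_pos: [0.4723, 0.192, 0.0291]
ee_rot: [-3.141, -0.0, 2.813]
wrist_force: [0.1, -0.3, -0.1]
width: 0.0004
time: 9.15
tool_pos: [0.4723, 0.192, 0.0271]
ee_rot: [-3.141, -0.0, 2.814]
wrist_force: [-0.5, 0.0, -0.0]
width: 0.0006
time: 9.4
tool_pos: [0.4727, 0.1921, 0.0265]
ee_rot: [3.141, 0.001, 2.814]
wrist_force: [-2.1, 0.2, 6.0]
width: 0.0007
```

```bash
python3 -m crank '[{"tx":0,"ty":0,"tz":0.15,"twist":0,"grip":0},{"tx":0,"ty":0,"tz":0,"twist":0,"grip":0}]'
python3 -c "
from g import *
show('scene',220,120,160,120,5,'m2',.0265)"
python3 -m crank '[{"tx":0,"ty":0,"tz":-1.7,"twist":0,"grip":0},{"tx":0,"ty":0,"tz":-2,"twist":0,"grip":0},{"tx":0,"ty":0,"tz":0,"twist":-10,"grip":0},{"tx":0,"ty":0,"tz":0,"twist":-10,"grip":0},{"tx":0,"ty":0,"tz":0,"twist":-8.7,"grip":0},{"tx":0,"ty":0,"tz":0,"twist":0,"grip":0},{"tx":0,"ty":0,"tz":0,"twist":0,"grip":0}]'
python3 - <<'E'
from g import *
o=get_obs(); R=np.load("tins.npz"); print(o["tool_pos"],o["joint_positions"])
x,y,w=R["right"]
print(plan((x-.061*np.cos(w),y-.061*np.sin(w)),.035,w,o))
E
```

```text
time: 9.65
tool_pos: [0.4728, 0.1921, 0.0264]
ee_rot: [3.141, 0.001, 2.814]
wrist_force: [-4.7, -1.8, 11.2]
width: 0.0006
time: 10.58
tool_pos: [0.4726, 0.1921, 0.061]
ee_rot: [3.141, 0.0, -2.971]
wrist_force: [0.1, -0.4, 0.2]
width: 0.0007
[0.47260541 0.19209189 0.06104305] [ 2.74799576e-01  6.10123195e-02  1.65796493e+00  1.13553920e-04
  1.42216531e+00 -1.46675080e+00]
{'tx': np.float64(2.47), 'ty': np.float64(-16.34), 'tz': np.float64(2.6), 'twist': np.float64(-0.0)}
```

View pics/m2.png

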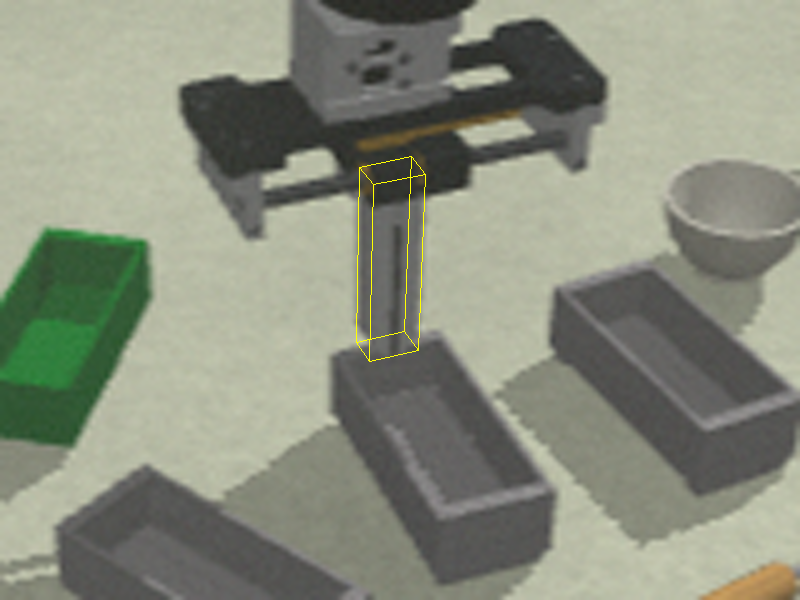

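```bash
python3 -m crank '[{"tx":0.62,"ty":-4.1,"tz":0,"twist":0,"grip":0},{"tx":0.62,"ty":-4.1,"tz":0,"twist":0,"grip":0},{"tx":0.62,"ty":-4.1,"tz":0,"twist":0,"grip":0},{"tx":0.62,"ty":-4.05,"tz":0,"twist":0,"grip":0},{"tx":0,"ty":0,"tz":1.5,"twist":0,"grip":0},{"tx":0,"ty":0,"tz":1.4,"twist":0,"grip":0},{"tx":0,"ty":0,"tz":0,"twist":0,"grip":0},{"tx":0,"ty":0,"tz":0,"twist":0,"grip":0}]'
python3 - <<'E'
from g import *
o=get_obs(); R=np.load("tins.npz"); print(o["tool_pos"])
x,y,w=R["right"]
print(plan((x-.061*np.cos(w),y-.061*np.sin(w)),.0265,w,o))
show('scene',180,130,160,120,5,'r1',.0265)
E
```

```text
time: 11.58
tool_pos: [0.4761, 0.0276, 0.0316]
ee_rot: [3.141, -0.0, -2.967]
wrist_force: [0.6, 0.2, -0.6]
width: 0.0002
[0.47610604 0.0276427  0.03162936]
{'tx': np.float64(0.02), 'ty': np.float64(-0.07), 'tz': np.float64(0.51), 'twist': np.float64(0.2)}
```

View pics/r1.png

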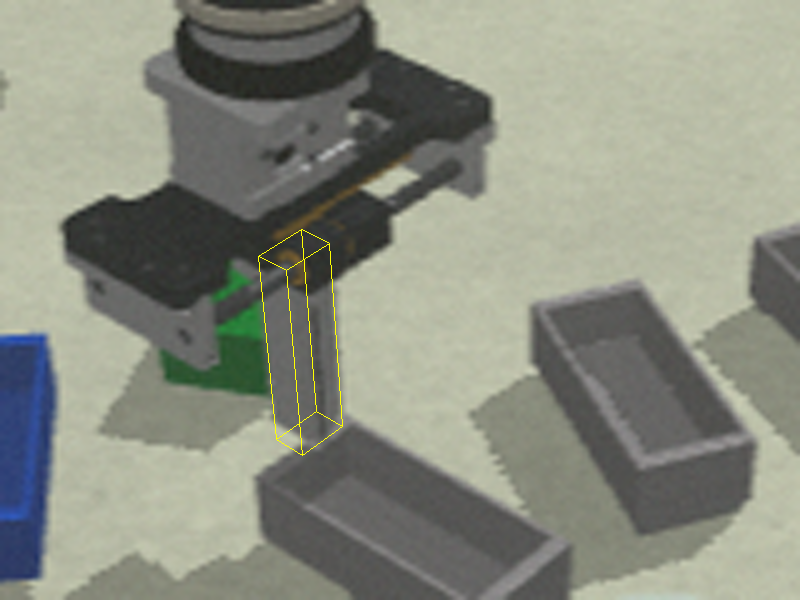

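```bash
python3 -m crank '[{"tx":0,"ty":0,"tz":0.3,"twist":0,"grip":0},{"tx":0,"ty":0,"tz":0,"twist":0,"grip":0}]'
python3 -m crank '[{"tx":0,"ty":0,"tz":0.15,"twist":0,"grip":0},{"tx":0,"ty":0,"tz":0,"twist":0,"grip":0}]'
python3 -m crank '[{"tx":0,"ty":0,"tz":0.15,"twist":0,"grip":0},{"tx":0,"ty":0,"tz":0,"twist":0,"grip":0}]'
python3 -m crank '[{"tx":0,"ty":0,"tz":0.15,"twist":0,"grip":0},{"tx":0,"ty":0,"tz":0,"twist":0,"grip":0}]'
python3 -m crank '[{"tx":0,"ty":0,"tz":0.15,"twist":0,"grip":0},{"tx":0,"ty":0,"tz":0,"twist":0,"grip":0}]'
python3 -c "
from g import *
show('scene',180,130,160,120,5,'r2',.0265)"
```

```text
time: 11.88
tool_pos: [0.4761, 0.0269, 0.0288]
ee_rot: [3.142, 0.0, -2.968]
wrist_force: [-0.1, 0.6, -0.4]
width: 0.0007
time: 12.12
tool_pos: [0.4761, 0.0267, 0.0272]
ee_rot: [3.142, -0.0, -2.969]
wrist_force: [0.1, -0.4, -0.5]
width: 0.0008
time: 12.38
tool_pos: [0.476, 0.0266, 0.0258]
ee_rot: [-3.142, -0.0, -2.969]
wrist_force: [-1.1, -0.3, 1.6]
width: 0.0004
time: 12.62
tool_pos: [0.4759, 0.0266, 0.0242]
ee_rot: [3.142, -0.001, -2.969]
wrist_force: [-1.5, -0.1, 1.9]
width: 0.0001
time: 12.88
tool_pos: [0.476, 0.0267, 0.0226]
ee_rot: [3.141, -0.0, -2.969]
wrist_force: [-2.6, -0.1, 2.7]
width: 0.0005
```

View pics/r2.png

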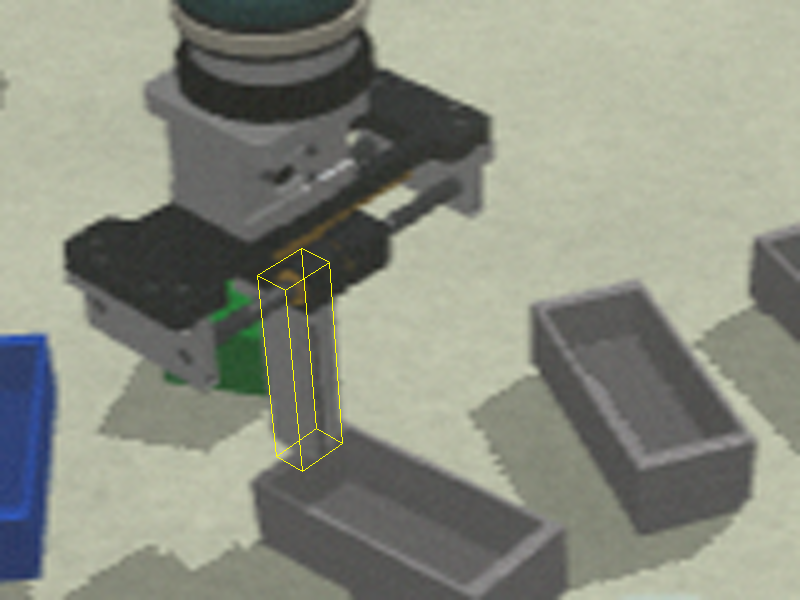

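```bash
python3 -m crank '[{"tx":0,"ty":0,"tz":-0.5,"twist":0,"grip":0},{"tx":0,"ty":0,"tz":-1,"twist":0,"grip":0},{"tx":0,"ty":0,"tz":-4,"twist":0,"grip":1},{"tx":0,"ty":0,"tz":-4,"twist":0,"grip":1},{"tx":0,"ty":0,"tz":-2,"twist":0,"grip":1},{"tx":0,"ty":0,"tz":0,"twist":0,"grip":1},{"tx":0,"ty":0,"tz":0,"twist":0,"grip":1},{"tx":0,"ty":0,"tz":0,"twist":0,"grip":1}]'
python3 - <<'E'
from g import *
R=np.load("tins.npz")
for n,(a,b,w,h) in {"scene":(210,150,160,120),"top":(220,170,160,120)}.items():
    S=cams.snapshot(n); k=5
    im=cv2.resize(S["frame"][b:b+h,a:a+w,::-1],None,fx=k,fy=k,interpolation=cv2.INTER_CUBIC)
    for z in (1,0):
        uv=(proj(S,box(*R["right"])[[z,2+z,6+z,4+z]])-[a,b]+.5)*k; cv2.polylines(im,[uv.astype(np.int32)],True,(0,255,255),1)
    cv2.imwrite(f"pics/r3{n}.png",im)
E
```

```text
time: 13.92
tool_pos: [0.4752, 0.0268, 0.1362]
ee_rot: [3.141, -0.003, -2.969]
wrist_force: [-0.2, -0.1, 0.1]
width: 0.0571
```

View pics/r3scene.png

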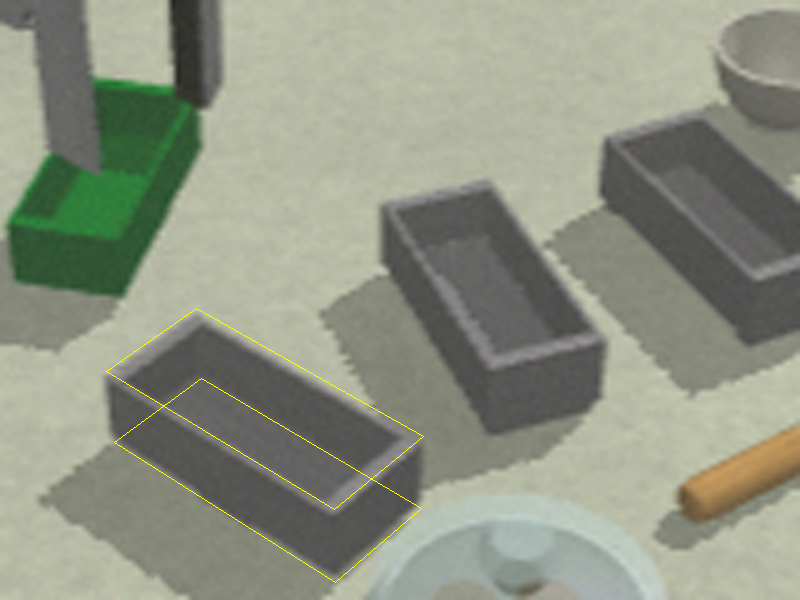

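View pics/r3top.png

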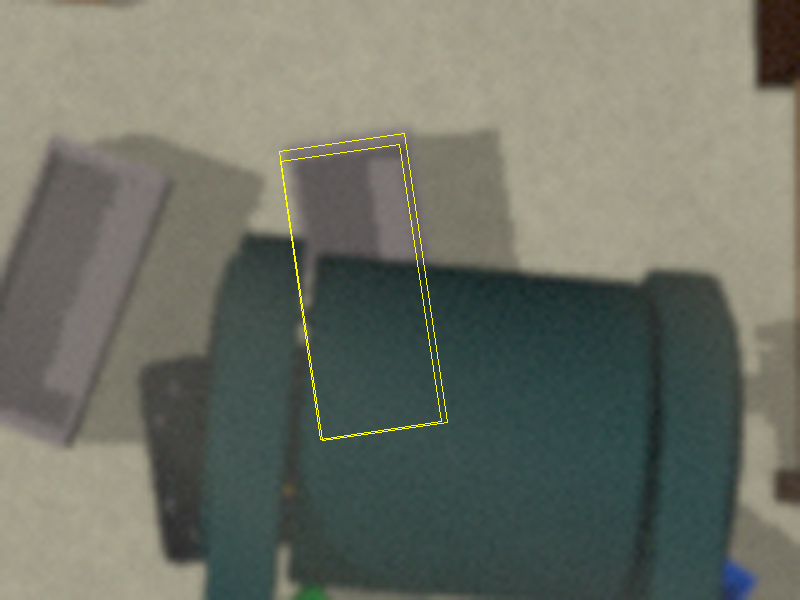

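```bash
python3 - <<'E'
from g import *
o=get_obs(); R=np.load("tins.npz"); print(o["tool_pos"],o["width"])
x,y,w=R["right"]
print(plan((x,y),-.0055,w,o))
E
python3 -m crank '[{"tx":-3,"ty":0,"tz":0,"twist":0,"grip":1},{"tx":-3,"ty":0,"tz":1,"twist":0,"grip":1},{"tx":0,"ty":0,"tz":2,"twist":0,"grip":1},{"tx":0,"ty":0,"tz":2,"twist":0,"grip":1},{"tx":0,"ty":0,"tz":0,"twist":0,"grip":1},{"tx":0,"ty":0,"tz":0,"twist":0,"grip":1}]'
python3 - <<'E'
from g import *
o=get_obs(); R=np.load("tins.npz"); print(o["tool_pos"],o["width"])
x,y,w=R["right"]
print(plan((x,y),-.0055,w,o))
S=cams.snapshot("scene"); a,b,w,h=190,110,200,150;k=4
im=cv2.resize(S["frame"][b:b+h,a:a+w,::-1],None,fx=k,fy=k,interpolation=cv2.INTER_CUBIC); cv2.imwrite("pics/r4.png",im)
E
```

```text
[0.475459   0.02673078 0.13651123] 0.06490494030271206
{'tx': np.float64(-6.16), 'ty': np.float64(-0.0), 'tz': np.float64(14.2), 'twist': np.float64(0.1)}
time: 14.78
tool_pos: [0.5355, 0.037, 0.0883]
ee_rot: [-3.142, 0.001, -2.969]
wrist_force: [0.9, 0.2, -0.6]
width: 0.0941
[0.53551281 0.03701915 0.08825939] 0.0940754953399622
{'tx': np.float64(-0.07), 'ty': np.float64(0.02), 'tz': np.float64(9.38), 'twist': np.float64(0.1)}
```

View pics/r4.png

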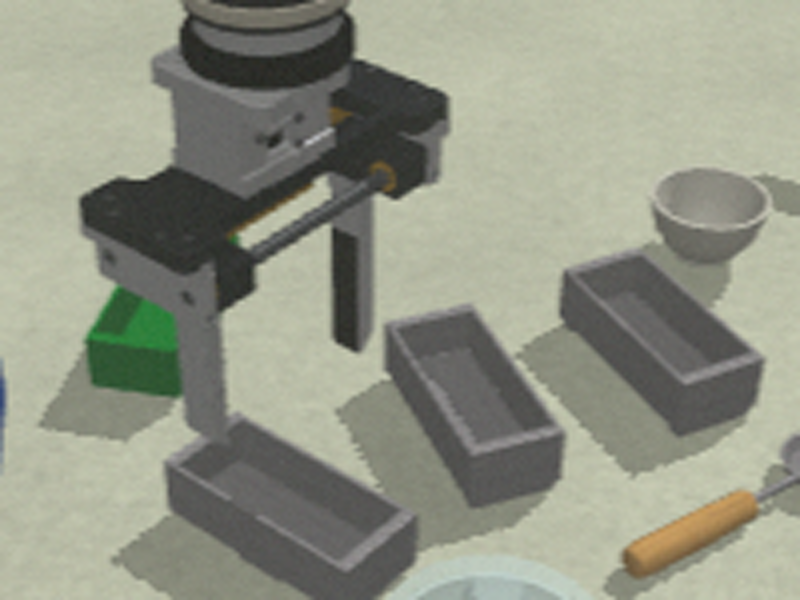

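```bash
python3 -m crank '[{"tx":0,"ty":0,"tz":2,"twist":0,"grip":1},{"tx":0,"ty":0,"tz":2,"twist":0,"grip":1},{"tx":0,"ty":0,"tz":0.5,"twist":0,"grip":1},{"tx":0,"ty":0,"tz":0,"twist":0,"grip":1},{"tx":0,"ty":0,"tz":0,"twist":0,"grip":1}]'
python3 -m crank '[{"tx":0,"ty":0,"tz":1.0,"twist":0,"grip":1},{"tx":0,"ty":0,"tz":0,"twist":0,"grip":1},{"tx":0,"ty":0,"tz":0,"twist":0,"grip":1}]'
python3 - <<'E'
from g import *
S=cams.snapshot("scene"); a,b,w,h=190,110,200,150;k=4
im=cv2.resize(S["frame"][b:b+h,a:a+w,::-1],None,fx=k,fy=k,interpolation=cv2.INTER_CUBIC); cv2.imwrite("pics/r5.png",im)
E
```

```text
time: 15.45
tool_pos: [0.5362, 0.037, 0.0441]
ee_rot: [-3.141, 0.002, -2.969]
wrist_force: [0.4, 0.0, 0.6]
width: 0.0937
time: 15.82
tool_pos: [0.5351, 0.037, 0.0326]
ee_rot: [3.141, -0.0, -2.969]
wrist_force: [-0.2, 0.6, -0.5]
width: 0.094
```

View pics/r5.png

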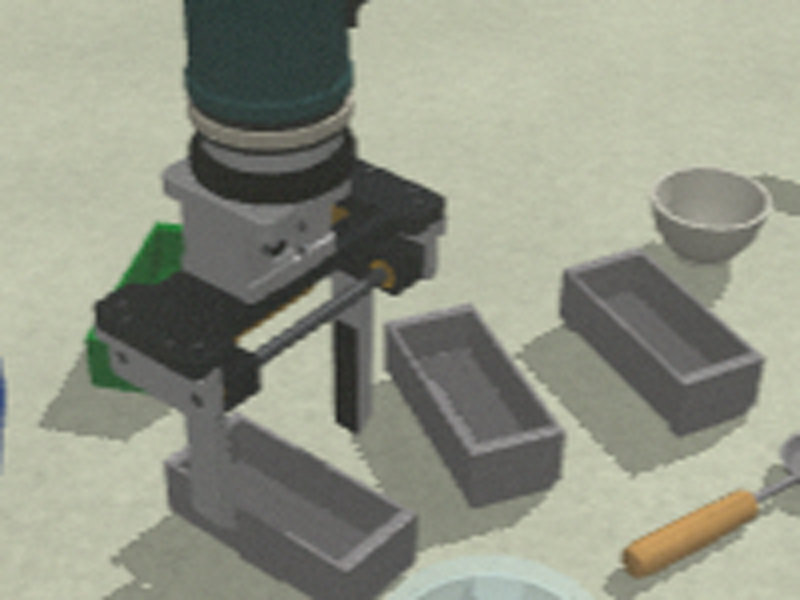

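```bash
python3 -m crank '[{"tx":0,"ty":0,"tz":1.5,"twist":0,"grip":1},{"tx":0,"ty":0,"tz":1.5,"twist":0,"grip":1},{"tx":0,"ty":0,"tz":0.5,"twist":0,"grip":1},{"tx":0,"ty":0,"tz":0,"twist":0,"grip":1},{"tx":0,"ty":0,"tz":0,"twist":0,"grip":1}]'
python3 - <<'E'
from g import *
S=cams.snapshot("scene"); a,b,w,h=190,130,200,150;k=4
im=cv2.resize(S["frame"][b:b+h,a:a+w,::-1],None,fx=k,fy=k,interpolation=cv2.INTER_CUBIC); cv2.imwrite("pics/r6.png",im)
E
```

```text
time: 16.5
tool_pos: [0.5356, 0.037, -0.0019]
ee_rot: [-3.142, 0.001, -2.969]
wrist_force: [0.5, 0.1, 0.5]
width: 0.0939
```

View pics/r6.png

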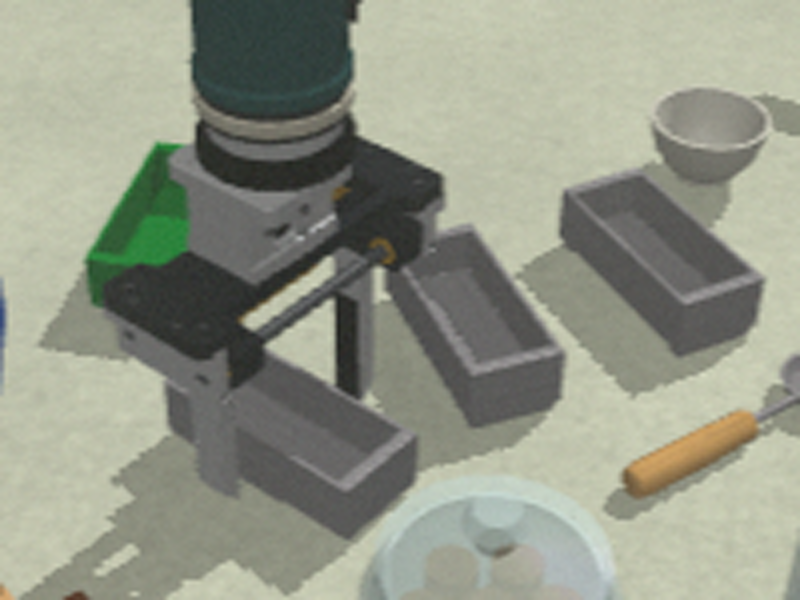

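```bash
python3 -m crank '[{"tx":0,"ty":0,"tz":0.2,"twist":0,"grip":0},{"tx":0,"ty":0,"tz":0,"twist":0,"grip":0},{"tx":0,"ty":0,"tz":0,"twist":0,"grip":0},{"tx":0,"ty":0,"tz":0,"twist":0,"grip":0},{"tx":0,"ty":0,"tz":0,"twist":0,"grip":0},{"tx":0,"ty":0,"tz":0,"twist":0,"grip":0}]'
python3 - <<'E'
from g import *
print(get_obs()["width"])
S=cams.snapshot("scene"); a,b,w,h=190,130,200,150;k=4
im=cv2.resize(S["frame"][b:b+h,a:a+w,::-1],None,fx=k,fy=k,interpolation=cv2.INTER_CUBIC); cv2.imwrite("pics/r7.png",im)
E
```

```text
time: 17.3
tool_pos: [0.5354, 0.0367, -0.0042]
ee_rot: [-3.141, 0.0, -2.969]
wrist_force: [0.5, -1.7, 0.2]
width: 0.0556
0.055615703208687584
```

View pics/r7.png

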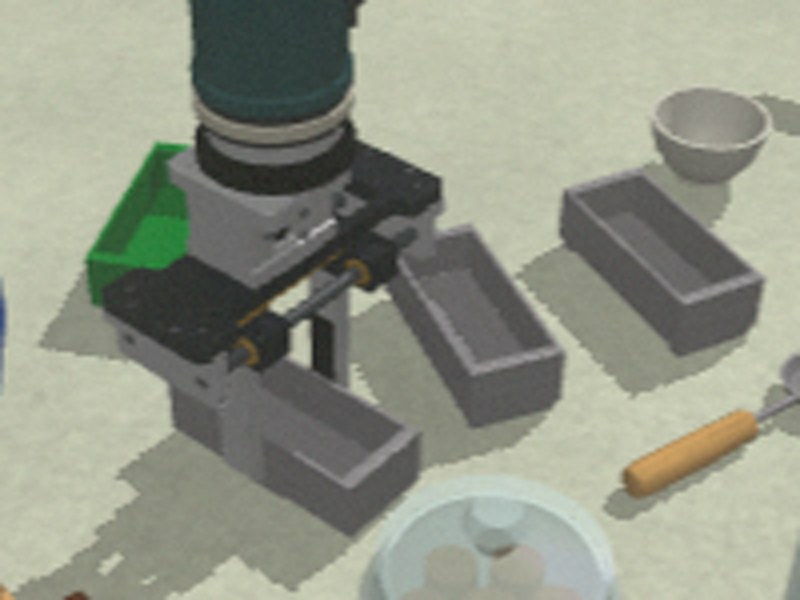

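```bash
python3 -m crank '[{"tx":0,"ty":0,"tz":-0.5,"twist":0,"grip":0},{"tx":0,"ty":0,"tz":-1,"twist":0,"grip":0},{"tx":0,"ty":0,"tz":-2,"twist":0,"grip":0},{"tx":0,"ty":0,"tz":-3,"twist":0,"grip":0},{"tx":0,"ty":0,"tz":-3,"twist":0,"grip":0},{"tx":0,"ty":0,"tz":-3,"twist":0,"grip":0},{"tx":0,"ty":0,"tz":-1,"twist":0,"grip":0},{"tx":0,"ty":0,"tz":0,"twist":0,"grip":0}]'
python3 - <<'E'
from g import *
T=cams.snapshot("top")
c=lambda u,v:(u/4+360-.5,v/4+160-.5)
for n,p,z in [("handle L",c(182,512),.072),("handle R",c(424,515),.072),("front panel L",c(62,428),.088),("fp R",c(537,434),.088),("inner FL",c(120,408),.088),("inner FR",c(497,410),.088),("inner BL",c(118,88),.088),("BR",c(487,88),.088),("floor FL",c(210,397),.022),("floor FR",c(442,397),.022),("roof R",c(545,83),.11)]:
    print(n,back(T,p,z).round(4))
a,b,w,h=200,80,300,230;k=2.6
im=cv2.resize(T["frame"][b:b+h,a:a+w,::-1],None,fx=k,fy=k,interpolation=cv2.INTER_CUBIC); cv2.imwrite("pics/d1.png",im)
S=cams.snapshot("scene"); a,b,w,h=130,90,260,195;k=3
im=cv2.resize(S["frame"][b:b+h,a:a+w,::-1],None,fx=k,fy=k,interpolation=cv2.INTER_CUBIC); cv2.imwrite("pics/r8.png",im)
print(get_obs()["tool_pos"],get_obs()["width"])
E
```

```text
time: 18.35
tool_pos: [0.5355, 0.0371, 0.1312]
ee_rot: [3.142, 0.001, -2.969]
wrist_force: [-0.3, 0.6, -3.1]
width: 0.056
handle L [ 0.4115 -0.2053  0.072 ]
handle R [ 0.4135 -0.3342  0.072 ]
front panel L [ 0.4547 -0.1375  0.088 ]
fp R [ 0.4584 -0.3871  0.088 ]
inner FL [ 0.466  -0.1679  0.088 ]
inner FR [ 0.4704 -0.3662  0.088 ]
inner BL [ 0.6359 -0.1655  0.088 ]
BR [ 0.6413 -0.3624  0.088 ]
floor FL [ 0.4724 -0.235   0.022 ]
floor FR [ 0.476  -0.3656  0.022 ]
roof R [ 0.6411 -0.3826  0.11  ]
[0.53433326 0.03710925 0.12923241] 0.05557982882600688
```

View pics/r8.png

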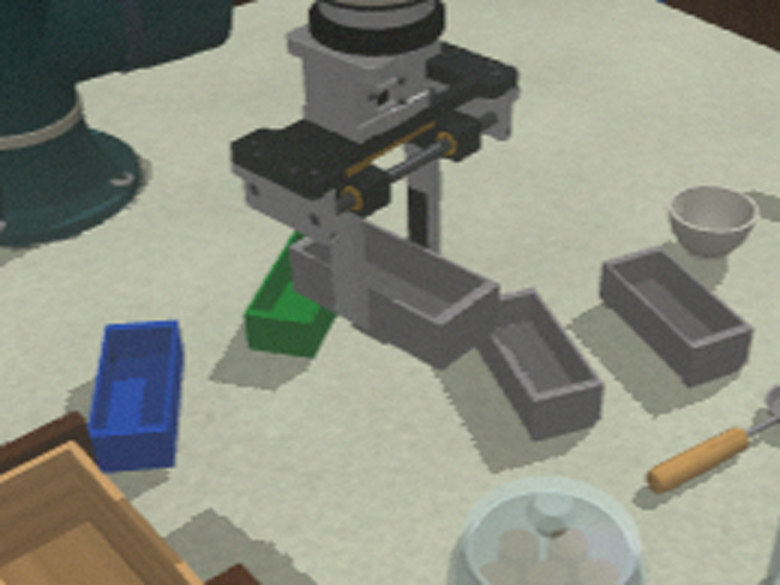

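View pics/d1.png

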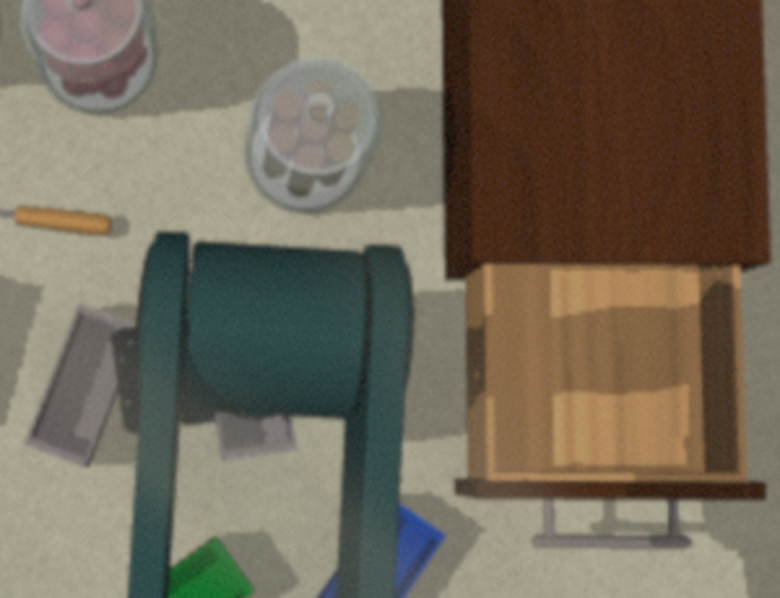

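Run:
```python
from g import *
T=cams.snapshot("top")
o=get_obs();p=o["tool_pos"];print(p)
zr=.042+p[2]+.0042
a=back(T,(222/2.6+199.5,458/2.6+79.5),zr);b=back(T,(296/2.6+199.5,447/2.6+79.5),zr)
m=(a+b)/2; print(a,b,m, np.linalg.norm(a-b))
w=.172; ax=np.array([np.cos(w),np.sin(w)]); print("tin centre rel tcp",m[:2]+.065*ax-p[:2], "arm")
print(plan((.553,-.266),p[2],.017,o))
```

```text
[0.53415804 0.03710923 0.12890544]
[0.47323048 0.05383895 0.17510544] [ 4.82771199e-01 -3.73105376e-04  1.75105439e-01] [0.47800084 0.02673292 0.17510544] 0.05504518734365563
tin centre rel tcp [0.00788369 0.00074865] arm
{'tx': np.float64(3.36), 'ty': np.float64(-30.18), 'tz': np.float64(-0.0), 'twist': np.float64(8.9)}
```

```bash
python3 -m crank '[{"tx":0,"ty":0,"tz":0,"twist":4.5,"grip":0},{"tx":0,"ty":0,"tz":0,"twist":4.4,"grip":0},{"tx":0,"ty":0,"tz":0,"twist":0,"grip":0},{"tx":0,"ty":0,"tz":0,"twist":0,"grip":0}]'
python3 - <<'E'
from g import *
o=get_obs();print(plan((.546,-.266),o["tool_pos"][2],.017,o),o["joint_positions"].round(2))
E
```

```text
time: 19.0
tool_pos: [0.5348, 0.037, 0.1299]
ee_rot: [3.141, -0.002, -3.123]
wrist_force: [-1.2, -0.2, -2.1]
width: 0.0561
{'tx': np.float64(-0.56), 'ty': np.float64(-30.32), 'tz': np.float64(-0.0), 'twist': np.float64(0.1)} [-0.04  0.08  1.5   0.    1.57 -1.63]
```

```bash
python3 -m crank '[{"tx":0,"ty":-1.5,"tz":0,"twist":0,"grip":0},{"tx":0,"ty":-3.4,"tz":0,"twist":0,"grip":0},{"tx":0,"ty":-3.8,"tz":0,"twist":0,"grip":0},{"tx":-0.3,"ty":-3.8,"tz":0,"twist":0,"grip":0},{"tx":-0.3,"ty":-3.8,"tz":0,"twist":0,"grip":0},{"tx":0,"ty":-3.8,"tz":0,"twist":0,"grip":0},{"tx":0,"ty":-3.8,"tz":0,"twist":0,"grip":0},{"tx":0,"ty":-3.4,"tz":0,"twist":0,"grip":0},{"tx":0,"ty":-2,"tz":0,"twist":0,"grip":0},{"tx":0,"ty":-1,"tz":0,"twist":0,"grip":0},{"tx":0,"ty":0,"tz":0,"twist":0,"grip":0},{"tx":0,"ty":0,"tz":0,"twist":0,"grip":0}]'
python3 - <<'E'
from g import *
o=get_obs();print(plan((.546,-.266),o["tool_pos"][2],.017,o),o["joint_positions"].round(2),o["width"])
T=cams.snapshot("top");a,b,w,h=340,80,200,230;k=2.6
im=cv2.resize(T["frame"][b:b+h,a:a+w,::-1],None,fx=k,fy=k,interpolation=cv2.INTER_CUBIC); cv2.imwrite("pics/d2t.png",im)
S=cams.snapshot("scene"); a,b,w,h=0,90,260,195;k=3
im=cv2.resize(S["frame"][b:b+h,a:a+w,::-1],None,fx=k,fy=k,interpolation=cv2.INTER_CUBIC); cv2.imwrite("pics/d2.png",im)
E
```

```text
time: 20.5
tool_pos: [0.5467, -0.2647, 0.1308]
ee_rot: [3.141, 0.0, -3.123]
wrist_force: [-1.4, 0.1, -2.9]
width: 0.0559
{'tx': np.float64(0.07), 'ty': np.float64(-0.12), 'tz': np.float64(-0.0), 'twist': np.float64(0.1)} [-0.54  0.23  1.32  0.    1.59 -2.13] 0.055895116710123864
```

View pics/d2.png

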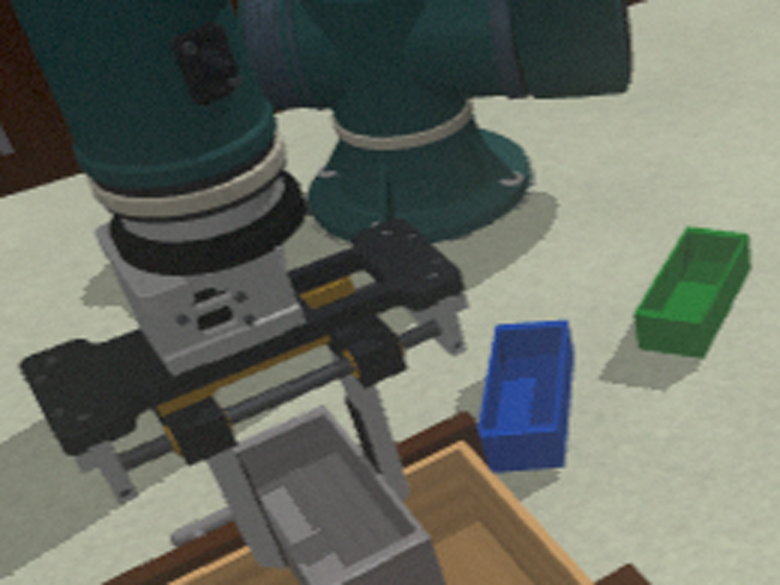

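View pics/d2t.png

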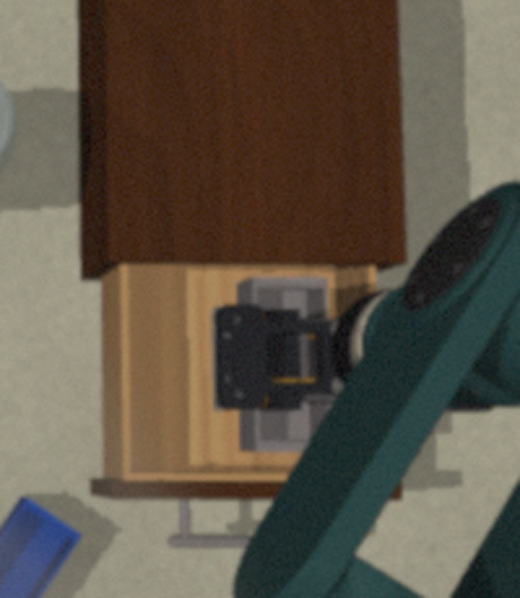

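Run:
```python
from g import *
T=cams.snapshot("top");o=get_obs();zr=.042+o["tool_pos"][2]+.0042
for u,v in [(238,280),(328,278),(240,450)]: print(back(T,(u/2.6+339.5,v/2.6+79.5),zr).round(4))
print(o["tool_pos"])
```

```text
[ 0.6125 -0.2248  0.1771]
[ 0.6159 -0.2916  0.1771]
[ 0.4867 -0.2262  0.1771]
[ 0.54676576 -0.26482109  0.13091723]
```

```bash
python3 -m crank '[{"tx":0,"ty":0,"tz":1.5,"twist":0,"grip":0},{"tx":0,"ty":0,"tz":2,"twist":0,"grip":0},{"tx":0,"ty":0,"tz":1.5,"twist":0,"grip":0},{"tx":0,"ty":0,"tz":0,"twist":0,"grip":0},{"tx":0,"ty":0,"tz":0,"twist":0,"grip":0}]'
python3 - <<'E'
from g import *
o=get_obs();print(o["tool_pos"],o["width"])
T=cams.snapshot("top");a,b,w,h=340,80,200,230;k=2.6
im=cv2.resize(T["frame"][b:b+h,a:a+w,::-1],None,fx=k,fy=k,interpolation=cv2.INTER_CUBIC); cv2.imwrite("pics/d3t.png",im)
S=cams.snapshot("scene"); a,b,w,h=0,160,260,195;k=3
im=cv2.resize(S["frame"][b:b+h,a:a+w,::-1],None,fx=k,fy=k,interpolation=cv2.INTER_CUBIC); cv2.imwrite("pics/d3.png",im)
E
```

```text
time: 21.28
tool_pos: [0.5469, -0.266, 0.0812]
ee_rot: [-3.141, 0.001, -3.124]
wrist_force: [0.3, -0.5, -2.1]
width: 0.0558
[ 0.54687439 -0.26598592  0.08116884] 0.05582951833025494
```

View pics/d3.png

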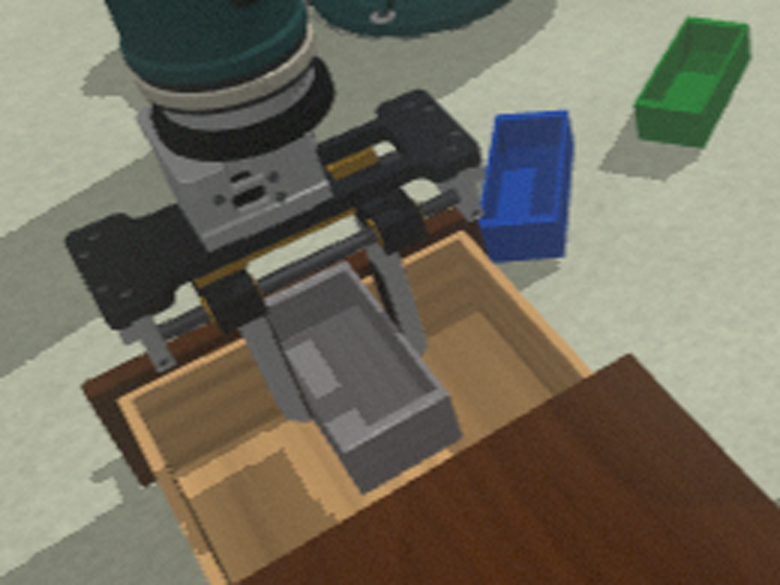

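View pics/d3t.png

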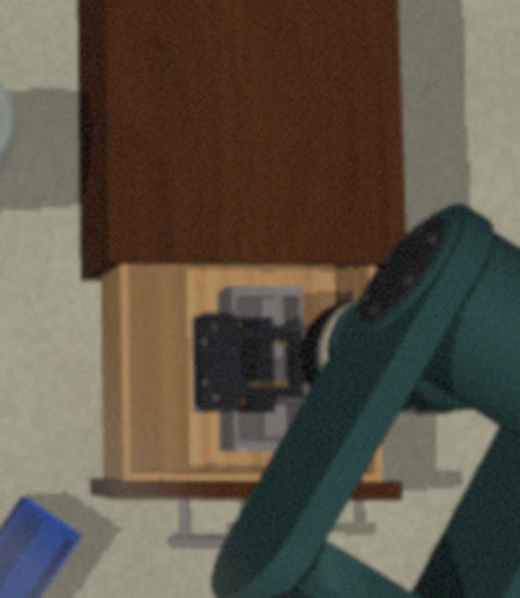

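```bash
python3 -m crank '[{"tx":0,"ty":0,"tz":1.5,"twist":0,"grip":0},{"tx":0,"ty":0,"tz":1.5,"twist":0,"grip":0},{"tx":0,"ty":0,"tz":1.5,"twist":0,"grip":0},{"tx":0,"ty":0,"tz":0.8,"twist":0,"grip":0},{"tx":0,"ty":0,"tz":0.3,"twist":0,"grip":0},{"tx":0,"ty":0,"tz":0,"twist":0,"grip":0},{"tx":0,"ty":0,"tz":0,"twist":0,"grip":0}]'
python3 -m crank '[{"tx":0,"ty":0,"tz":0.2,"twist":0,"grip":0},{"tx":0,"ty":0,"tz":0,"twist":0,"grip":0}]'
python3 -m crank '[{"tx":0,"ty":0,"tz":0.2,"twist":0,"grip":0},{"tx":0,"ty":0,"tz":0,"twist":0,"grip":0}]'
```

```text
time: 22.25
tool_pos: [0.547, -0.2661, 0.0255]
ee_rot: [-3.141, 0.001, -3.124]
wrist_force: [-0.1, 0.0, -2.9]
width: 0.0558
time: 22.5
tool_pos: [0.5466, -0.2658, 0.0228]
ee_rot: [3.142, 0.0, -3.124]
wrist_force: [0.0, 0.6, -2.6]
width: 0.0559
time: 22.75
tool_pos: [0.5464, -0.2657, 0.0205]
ee_rot: [3.141, -0.0, -3.124]
wrist_force: [-0.1, -0.4, -2.8]
width: 0.0558
```

```bash
python3 -m crank '[{"tx":0,"ty":0,"tz":0.1,"twist":0,"grip":0},{"tx":0,"ty":0,"tz":0,"twist":0,"grip":0}]'
python3 -m crank '[{"tx":0,"ty":0,"tz":0.1,"twist":0,"grip":0},{"tx":0,"ty":0,"tz":0,"twist":0,"grip":0}]'
python3 -m crank '[{"tx":0,"ty":0,"tz":0.1,"twist":0,"grip":0},{"tx":0,"ty":0,"tz":0,"twist":0,"grip":0}]'
```

```text
time: 23.0
tool_pos: [0.5465, -0.2657, 0.0196]
ee_rot: [3.141, -0.0, -3.124]
wrist_force: [-0.6, 0.6, -2.8]
width: 0.0556
time: 23.25
tool_pos: [0.5465, -0.2658, 0.0186]
ee_rot: [3.141, -0.0, -3.124]
wrist_force: [-0.1, -0.2, -2.4]
width: 0.0554
time: 23.5
tool_pos: [0.5467, -0.2659, 0.0179]
ee_rot: [-3.142, 0.0, -3.124]
wrist_force: [-0.5, -0.2, -2.2]
width: 0.0559
```

```bash
python3 -m crank '[{"tx":0,"ty":0,"tz":0.1,"twist":0,"grip":0},{"tx":0,"ty":0,"tz":0,"twist":0,"grip":0}]'
python3 -m crank '[{"tx":0,"ty":0,"tz":0,"twist":0,"grip":0},{"tx":0,"ty":0,"tz":0,"twist":0,"grip":0}]'
python3 - <<'E'
from g import *
S=cams.snapshot("scene"); a,b,w,h=0,180,200,150;k=4
im=cv2.resize(S["frame"][b:b+h,a:a+w,::-1],None,fx=k,fy=k,interpolation=cv2.INTER_CUBIC); cv2.imwrite("pics/d4.png",im)
E
```

```text
time: 23.75
tool_pos: [0.5471, -0.2659, 0.0179]
ee_rot: [-3.141, 0.001, -3.124]
wrist_force: [-1.1, 1.3, 3.9]
width: 0.0559
time: 24.0
tool_pos: [0.5472, -0.2659, 0.0179]
ee_rot: [-3.141, 0.002, -3.124]
wrist_force: [-1.8, 1.9, 5.5]
width: 0.0558
```

View pics/d4.png

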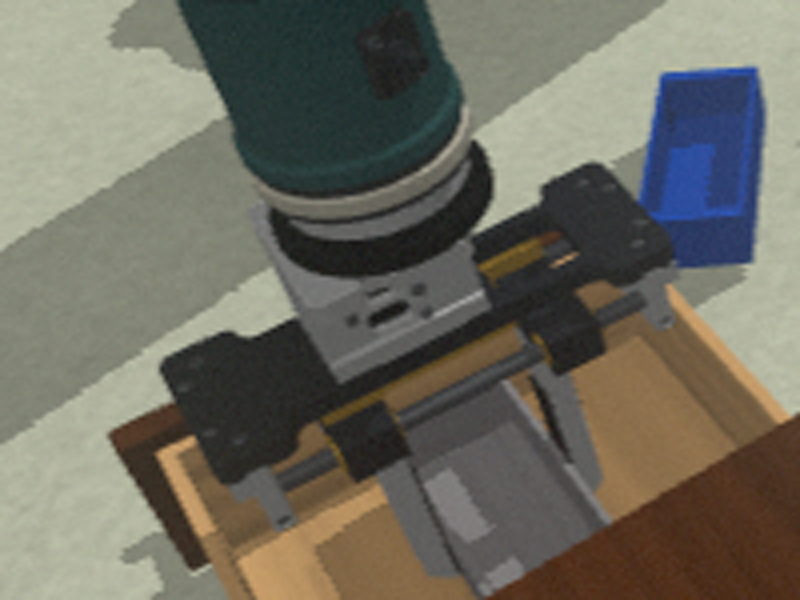

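```bash
python3 -m crank '[{"tx":0,"ty":0,"tz":-0.1,"twist":0,"grip":0},{"tx":0,"ty":0,"tz":0,"twist":0,"grip":0.85},{"tx":0,"ty":0,"tz":0,"twist":0,"grip":0.85},{"tx":0,"ty":0,"tz":0,"twist":0,"grip":0.85},{"tx":0,"ty":0,"tz":0,"twist":0,"grip":0.85},{"tx":0,"ty":0,"tz":0,"twist":0,"grip":0.85}]'
python3 -m crank '[{"tx":0,"ty":0,"tz":-0.5,"twist":0,"grip":0.85},{"tx":0,"ty":0,"tz":-1.5,"twist":0,"grip":0.85},{"tx":0,"ty":0,"tz":-3,"twist":0,"grip":0.85},{"tx":0,"ty":0,"tz":-4,"twist":0,"grip":0.85},{"tx":0,"ty":0,"tz":-3,"twist":0,"grip":0},{"tx":0,"ty":0,"tz":0,"twist":0,"grip":0},{"tx":0,"ty":0,"tz":0,"twist":0,"grip":0}]'
python3 - <<'E'
from g import *
S=cams.snapshot("scene"); a,b,w,h=0,180,200,150;k=4
im=cv2.resize(S["frame"][b:b+h,a:a+w,::-1],None,fx=k,fy=k,interpolation=cv2.INTER_CUBIC); cv2.imwrite("pics/d5.png",im)
o=get_obs();print(o["tool_pos"],o["width"],plan((.36,-.27),.14,.017,o))
E
```

```text
time: 24.8
tool_pos: [0.5465, -0.2659, 0.0177]
ee_rot: [3.141, -0.0, -3.124]
wrist_force: [0.7, -0.1, -0.6]
width: 0.08
time: 25.68
tool_pos: [0.5461, -0.2656, 0.137]
ee_rot: [3.141, -0.001, -3.124]
wrist_force: [0.6, -0.2, -1.1]
width: 0.0535
[ 0.54571723 -0.26531781  0.13600721] 0.04934157385596552 {'tx': np.float64(18.58), 'ty': np.float64(-0.14), 'tz': np.float64(-0.4), 'twist': np.float64(0.0)}
```

View pics/d5.png

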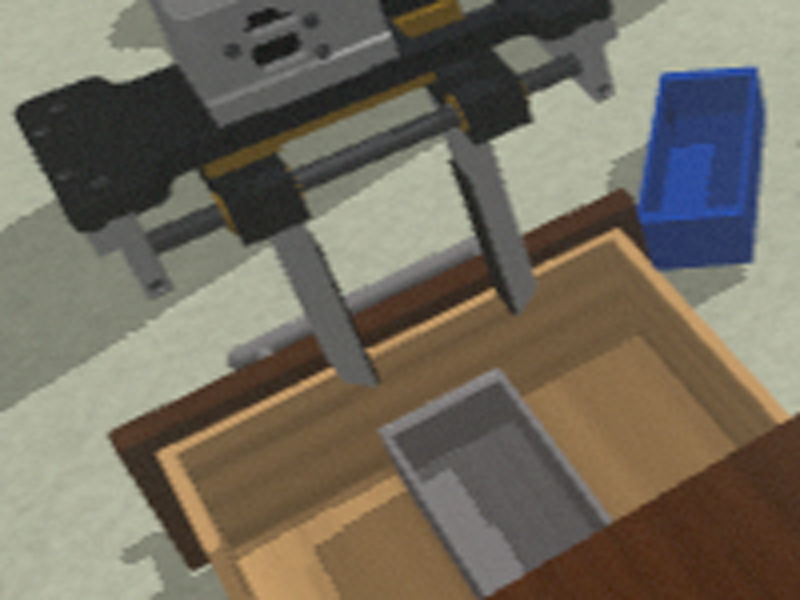

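```bash
python3 -m crank '[{"tx":2,"ty":0,"tz":0,"twist":0,"grip":0},{"tx":3.5,"ty":0,"tz":0,"twist":0,"grip":0},{"tx":3.8,"ty":0,"tz":0,"twist":0,"grip":0},{"tx":3.8,"ty":0,"tz":0,"twist":0,"grip":0},{"tx":3.5,"ty":0,"tz":0,"twist":0,"grip":0},{"tx":2,"ty":-0.2,"tz":0,"twist":0,"grip":0},{"tx":0,"ty":0,"tz":0,"twist":0,"grip":0},{"tx":0,"ty":0,"tz":2,"twist":0,"grip":0},{"tx":0,"ty":0,"tz":2.5,"twist":0,"grip":0},{"tx":0,"ty":0,"tz":0,"twist":0,"grip":0},{"tx":0,"ty":0,"tz":0,"twist":0,"grip":0}]'
python3 - <<'E'
from g import *
S=cams.snapshot("scene"); a,b,w,h=0,150,200,150;k=4
im=cv2.resize(S["frame"][b:b+h,a:a+w,::-1],None,fx=k,fy=k,interpolation=cv2.INTER_CUBIC); cv2.imwrite("pics/d6.png",im)
T=cams.snapshot("top"); a,b,w,h=340,160,200,150
im=cv2.resize(T["frame"][b:b+h,a:a+w,::-1],None,fx=k,fy=k,interpolation=cv2.INTER_CUBIC); cv2.imwrite("pics/d6t.png",im)
o=get_obs();print(o["tool_pos"],o["width"],plan((.39,-.27),.042,.017,o))
E
```

```text
time: 27.1
tool_pos: [0.3615, -0.2713, 0.0933]
ee_rot: [-3.141, 0.001, -3.123]
wrist_force: [0.5, -0.5, 0.1]
width: 0.0009
[ 0.36161369 -0.27167212  0.09392889] 0.00023984155458076214 {'tx': np.float64(-2.84), 'ty': np.float64(0.12), 'tz': np.float64(5.19), 'twist': np.float64(0.1)}
```

View pics/d6.png

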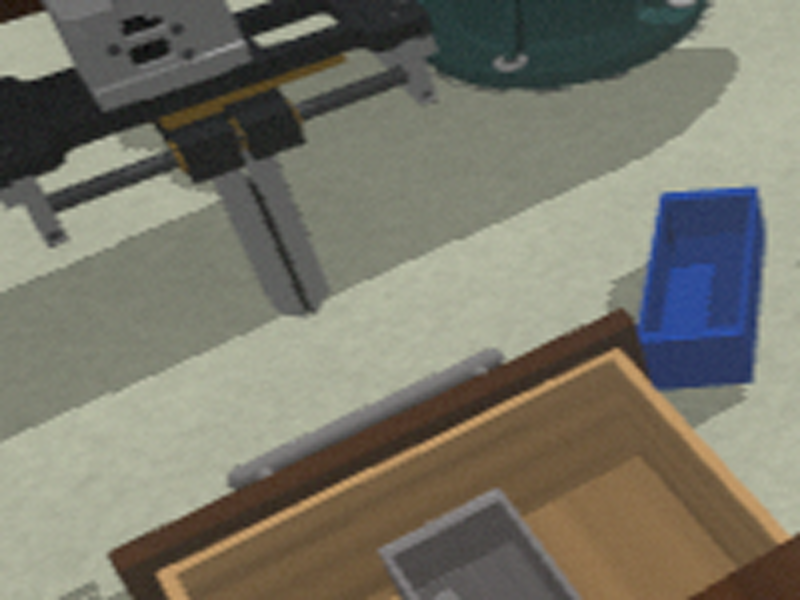

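View pics/d6t.png

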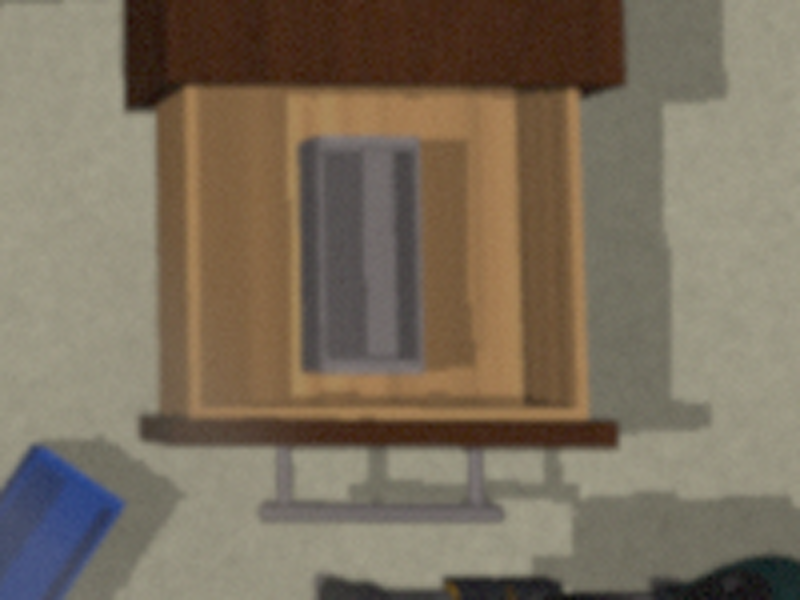

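```bash
python3 -m crank '[{"tx":0,"ty":0.15,"tz":2.6,"twist":0,"grip":0},{"tx":0,"ty":0,"tz":2.6,"twist":0,"grip":0},{"tx":-1,"ty":0,"tz":0,"twist":0,"grip":0},{"tx":-1.2,"ty":0,"tz":0,"twist":0,"grip":0},{"tx":-0.6,"ty":0,"tz":0,"twist":0,"grip":0},{"tx":0,"ty":0,"tz":0,"twist":0,"grip":0},{"tx":0,"ty":0,"tz":0,"twist":0,"grip":0}]'
python3 - <<'E'
from g import *
S=cams.snapshot("scene"); a,b,w,h=0,150,200,150;k=4
im=cv2.resize(S["frame"][b:b+h,a:a+w,::-1],None,fx=k,fy=k,interpolation=cv2.INTER_CUBIC); cv2.imwrite("pics/d7.png",im)
E
```

```text
time: 28.08
tool_pos: [0.3887, -0.2692, 0.0411]
ee_rot: [-3.141, 0.0, -3.124]
wrist_force: [0.7, 0.9, -0.2]
width: 0.0008
```

View pics/d7.png

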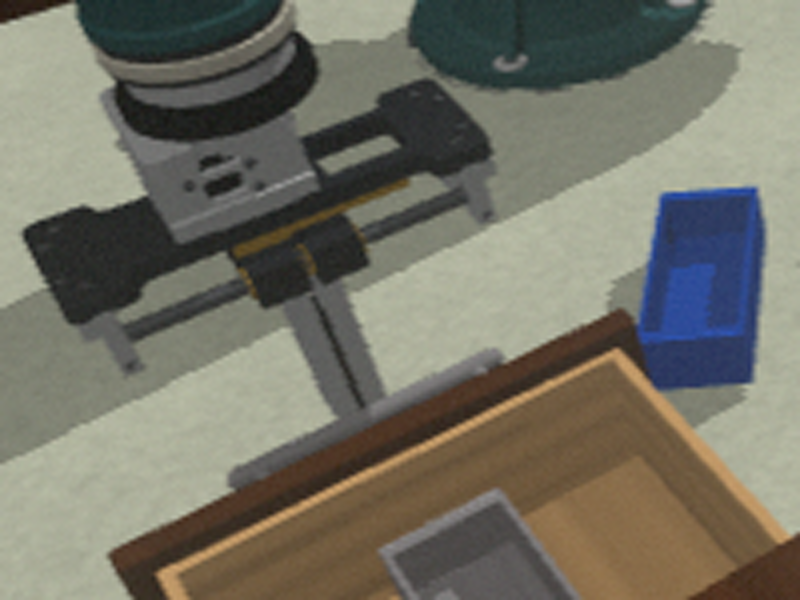

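```bash
python3 -m crank '[{"tx":-0.4,"ty":0,"tz":0,"twist":0,"grip":0},{"tx":-0.5,"ty":0,"tz":0,"twist":0,"grip":0},{"tx":-0.6,"ty":0,"tz":0,"twist":0,"grip":0},{"tx":-0.8,"ty":0,"tz":0,"twist":0,"grip":0},{"tx":-1,"ty":0,"tz":0,"twist":0,"grip":0},{"tx":-1,"ty":0,"tz":0,"twist":0,"grip":0},{"tx":-1,"ty":0,"tz":0,"twist":0,"grip":0},{"tx":-1,"ty":0,"tz":0,"twist":0,"grip":0}]'
python3 - <<'E'
from g import *
S=cams.snapshot("scene"); a,b,w,h=0,150,200,150;k=4
im=cv2.resize(S["frame"][b:b+h,a:a+w,::-1],None,fx=k,fy=k,interpolation=cv2.INTER_CUBIC); cv2.imwrite("pics/d8.png",im)
E
```

```text
time: 29.12
tool_pos: [0.4523, -0.2678, 0.0407]
ee_rot: [3.141, -0.0, -3.124]
wrist_force: [-1.4, -0.7, 0.7]
width: 0.0002
```

View pics/d8.png

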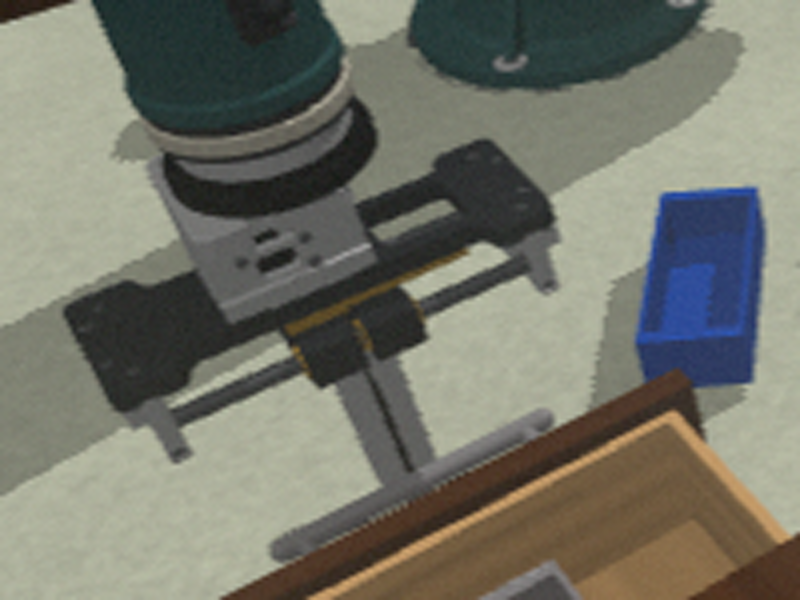

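```bash
python3 -m crank '[{"tx":-1,"ty":0,"tz":0,"twist":0,"grip":0},{"tx":-1,"ty":0,"tz":0,"twist":0,"grip":0},{"tx":-1,"ty":0,"tz":0,"twist":0,"grip":0},{"tx":-1,"ty":0,"tz":0,"twist":0,"grip":0},{"tx":-1,"ty":0,"tz":0,"twist":0,"grip":0},{"tx":-1,"ty":0,"tz":0,"twist":0,"grip":0},{"tx":-1,"ty":0,"tz":0,"twist":0,"grip":0},{"tx":-1,"ty":0,"tz":0,"twist":0,"grip":0},{"tx":-1,"ty":0,"tz":0,"twist":0,"grip":0},{"tx":-1,"ty":0,"tz":0,"twist":0,"grip":0},{"tx":-0.6,"ty":0,"tz":0,"twist":0,"grip":0}]'
python3 -m crank '[{"tx":-0.4,"ty":0,"tz":0,"twist":0,"grip":0},{"tx":-0.2,"ty":0,"tz":0,"twist":0,"grip":0},{"tx":0,"ty":0,"tz":0,"twist":0,"grip":0}]'
python3 -m crank '[{"tx":-0.3,"ty":0,"tz":0,"twist":0,"grip":0},{"tx":0,"ty":0,"tz":0,"twist":0,"grip":0}]'
```

```text
time: 30.55
tool_pos: [0.5584, -0.2662, 0.0408]
ee_rot: [-3.141, 0.0, -3.124]
wrist_force: [-1.6, 0.9, 1.0]
width: 0.0006
time: 30.92
tool_pos: [0.5639, -0.2663, 0.0409]
ee_rot: [-3.141, 0.001, -3.124]
wrist_force: [0.0, -0.4, -0.3]
width: 0.0007
time: 31.18
tool_pos: [0.5669, -0.2661, 0.041]
ee_rot: [-3.141, 0.001, -3.124]
wrist_force: [0.2, -0.5, 0.2]
width: 0.0007
```

```bash
python3 -m crank '[{"tx":-0.3,"ty":0,"tz":0,"twist":0,"grip":0},{"tx":0,"ty":0,"tz":0,"twist":0,"grip":0}]'
python3 -m crank '[{"tx":-0.3,"ty":0,"tz":0,"twist":0,"grip":0},{"tx":0,"ty":0,"tz":0,"twist":0,"grip":0}]'
python3 -m crank '[{"tx":-0.3,"ty":0,"tz":0,"twist":0,"grip":0},{"tx":0,"ty":0,"tz":0,"twist":0,"grip":0}]'
python3 - <<'E'
from g import *
S=cams.snapshot("scene"); a,b,w,h=0,180,220,165;k=3.6
im=cv2.resize(S["frame"][b:b+h,a:a+w,::-1],None,fx=k,fy=k,interpolation=cv2.INTER_CUBIC); cv2.imwrite("pics/d9.png",im)
E
```

```text
time: 31.42
tool_pos: [0.57, -0.266, 0.0408]
ee_rot: [-3.142, 0.001, -3.124]
wrist_force: [-0.6, 0.0, -0.2]
width: 0.0003
time: 31.68
tool_pos: [0.5719, -0.2659, 0.0408]
ee_rot: [3.141, -0.002, -3.124]
wrist_force: [-3.1, 0.5, 2.7]
width: 0.0008
time: 31.92
tool_pos: [0.5719, -0.2659, 0.0408]
ee_rot: [3.141, -0.008, -3.124]
wrist_force: [-12.1, 0.8, 6.5]
width: 0.0008
```

View pics/d9.png

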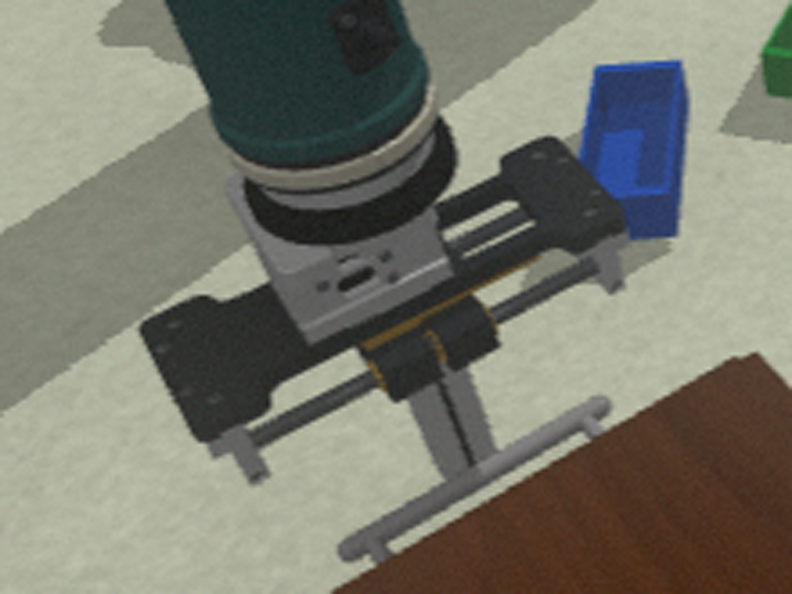

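```bash
python3 -m crank '[{"tx":0.3,"ty":0,"tz":0,"twist":0,"grip":0},{"tx":0.6,"ty":0,"tz":0,"twist":0,"grip":0},{"tx":2,"ty":0,"tz":0,"twist":0,"grip":0},{"tx":4,"ty":0,"tz":0,"twist":0,"grip":0},{"tx":4,"ty":0,"tz":-1,"twist":0,"grip":0},{"tx":4,"ty":0,"tz":-3,"twist":0,"grip":0},{"tx":3,"ty":0,"tz":-4,"twist":0,"grip":0},{"tx":0,"ty":0,"tz":-2,"twist":0,"grip":0},{"tx":0,"ty":0,"tz":0,"twist":0,"grip":0},{"tx":0,"ty":0,"tz":0,"twist":0,"grip":0},{"tx":0,"ty":0,"tz":0,"twist":0,"grip":0}]'
python3 - <<'E'
from g import *
S=cams.snapshot("scene"); cv2.imwrite("pics/e.png",S["frame"][:,:,::-1])
T=cams.snapshot("top"); cv2.imwrite("pics/et.png",cv2.resize(T["frame"][:,:,::-1],None,fx=1.4,fy=1.4,interpolation=cv2.INTER_CUBIC))
R=np.load("tins.npz")
a,b,w,h=360,60,150,160;k=4
cv2.imwrite("pics/etd.png",cv2.resize(T["frame"][b:b+h,a:a+w,::-1],None,fx=3.7,fy=3.7,interpolation=cv2.INTER_CUBIC))
E
```

```text
time: 33.35
tool_pos: [0.3963, -0.2683, 0.139]
ee_rot: [3.139, -0.002, -3.124]
wrist_force: [-0.4, 1.0, -0.3]
width: 0.0004
```

View pics/e.png

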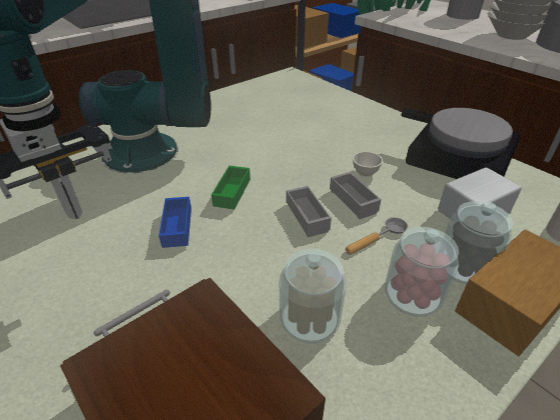

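View pics/et.png

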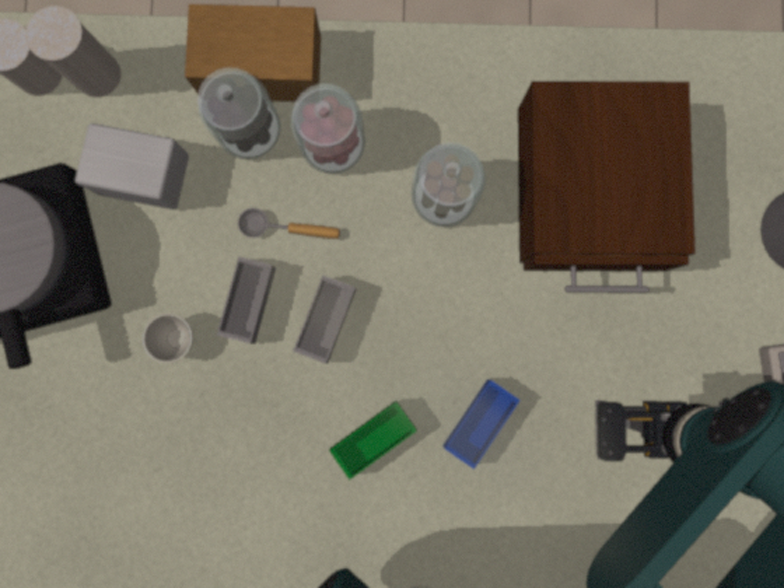

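View pics/etd.png

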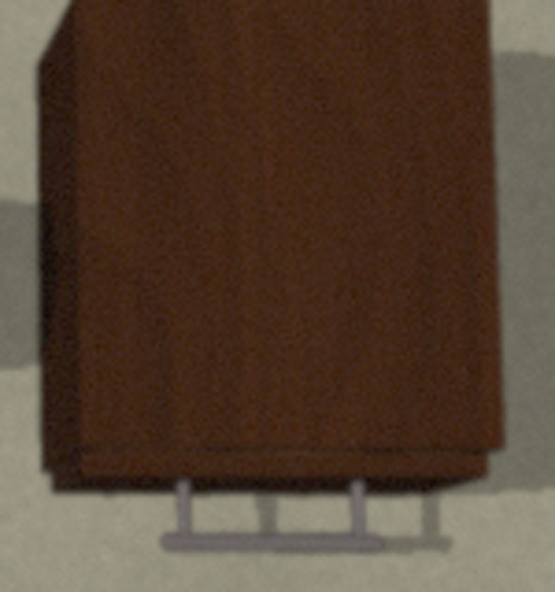

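Run:
```python
from g import *
T=cams.snapshot("top");S=cams.snapshot("scene")
h=back(T,(275/3.7+359.5,543/3.7+59.5),.072); print("handle",h.round(4))
r=back(T,(290/3.7+359.5,450/3.7+59.5),.11); print("roof edge",r.round(4), "q=",r[0]-h[0]-.05)
hs=back(S,(133,312),.072);print("handle scene",hs.round(4))
R=np.load("tins.npz")
a,b,w,hh,k=140,170,180,100,4
im=cv2.resize(T["frame"][b:b+hh,a:a+w,::-1],None,fx=k,fy=k,interpolation=cv2.INTER_CUBIC)
for n in ("left","mid"):
    uv=(proj(T,box(*R[n])[[1,3,7,5]])-[a,b]+.5)*k; cv2.polylines(im,[uv.astype(np.int32)],True,(0,255,255),1)
cv2.imwrite("pics/ef.png",im)
print(get_obs()["time"],get_obs()["wrist_force"])
```

```text
handle [ 0.5872 -0.2668  0.072 ]
roof edge [ 0.6359 -0.262   0.11  ] q= -0.0012532855383906166
handle scene [ 0.5867 -0.2652  0.072 ]
33.55 [ 0.92020506 -0.24421109  0.15128139]
```

View pics/ef.png

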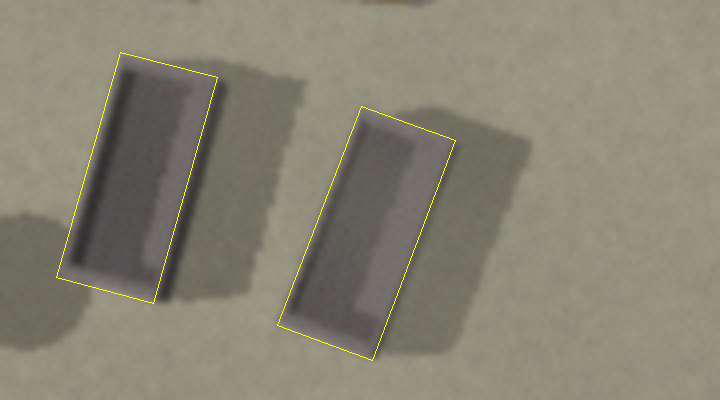

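The drawer reads shut (q ≈ 0 from the picture), the two steady tins match their starting outlines, and the arm is clear of everything. Handing in.

```bash
python3 -c "
from bench import ticket
print(ticket.close_job())"
```

```text
the job is handed in; nothing more can be done
None
```

The bulged tin is upright in the drawer and the drawer is shut; I handed the job in at about 33.6 s of the 61 s allowed.

- **Finding the tin:** I pressed the near short end of each grey tin.
  - The left and middle tins did not give, reading 11–12 N with no dip.
  - The right tin (top view about 294, 226) dipped about 4 mm at under 3 N and its far end rose. It came level again when released, so it is the one that rocks. I did not press it all the way down to the counter.
- **Placing it:** I gripped it across its width and lowered it until the force showed it touching the drawer floor. After I opened the gripper, the pictures showed it standing level.
- **Shutting the drawer:** I pushed on the handle until it hit a hard stop (about 12 N), then backed away.

**Last checks:**
- The handle is at x ≈ 0.587 m in both cameras, and the drawer opening measures −1 mm, which is zero within the picture error.
- The two steady tins still match their starting outlines.
- The ramekin, spoon, jars and coloured tins look undisturbed. I judged these by eye and did not measure them.
- The arm was clear of everything.

**Disagreements:**
- The reported tool height read about 26.5 mm lower than the gripper really was, by both the cameras and the contact heights. I corrected for it throughout.
- The network gave some tins the wrong names in the top view, so I took their positions from corners I picked by hand in both pictures.

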